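# Right the ink cup and fill it at the pump

### The arm

A 7-joint arm with a two-finger parallel gripper is mounted at the origin on the work surface. World frame = base frame: x ahead of the robot, y to its left, z up, the work surface at z = 0. Lengths are in m, angles in rad, forces in N, time in s.
With the tool pointing down it reaches from about 0.35 to 0.9 m from the base axis. Payload 8.1 kg.
Tool frame: the origin (TCP) lies midway between the tips of the shut fingers; the grasp point (between the pads) lies 19 mm behind it; x points along the fingers, z is the direction in which the jaws open and shut, and the axes are right-handed (so a half turn about x gives the same grasp; the last joint's range is limited). The gripper opens to 92 mm and grips with 3 to 60 N. Pads are 19 mm wide; open, the fingers measure 130 mm over their backs; the gripper's body (75 mm by 190 mm) begins 47 mm behind the grasp point.
Start: joints at [1.064, 0.434, 0.025, 1.573, -0.012, 1.134, -0.075], TCP at [0.246, -0.575, 0.227] pointing down, gripper open.
Joint ranges: [-2.62, 2.62], [-0.44, 2.09], [-1.27, 1.32], [0.08, 2.57], [-1.32, 4.46], [0.12, 2], [-2.74, 2.74]. Speed limits (rad/s): [2.22, 2.22, 3.01, 3.01, 3.14, 3.14, 3.14].

### API

Orientations are given as a rotation vector (axis times angle).
In Python, from cell import arm, optics, finder gives the robot as it stands.
- The arm moves only by the tool send_rows, never from a script. Its argument "rows" is a list that holds one entry, the list of rows, each a list of 7 numbers: the shift along the tool's x, y, z in mm, then the turn, a rotation vector about the tool's x, y, z in degrees, then the opening in per cent of the stroke, from 0 (shut) to 100 (fully open). A call has exactly 8 rows; each row is the pose to reach, as a shift and turn from the pose commanded when the call began, along the tool's axes at that moment; what a row does not reach only later rows make up. A row lasts 1/10 s, in which the tool goes at most 50 mm and 8.59 degrees, less where a joint would pass 70% of its speed; a pose out of reach is approached as far as the arm can. A call with a gripper value outside its range is refused whole. The fingers move at their own pace and stop on an object; "grip_force" is the grip in N (left out, the last holds). Time passes only in rows, so rows that repeat a pose let the fingers close, or fill a call up. It gives the time, the measured TCP pose, the force and the opening at its end, in the units of the state.
- arm.observe(): the state, without advancing time (a new reading comes with each control period).
- optics.get_image(name): name is "side" or "top" or "wrist"; returns (picture, depth): 420x560x3 uint8, red, green, blue; 420x560 float32, m along the optical axis (not along the pixel's ray), 0 where there is no reading.
- optics.get_calibration(name): a dict with "camera_matrix" (3x3 intrinsics, pixels), "D" ([k1, k2, p1, p2, k3] as OpenCV has them; the pictures are not rectified), "position" and "orientation" of the camera in the world; the wrist camera has in their place "T_tool_cam" (4x4, takes a point from camera to tool coordinates, whose origin is the TCP and whose axes are the tool frame's). Camera axes: x right, y up, looking along -z (the intrinsics and any distortion apply to the point x, -y, -z); pixel columns grow to the right and rows downward; lengths in m; the calibration is good to about 2 mm. A picture is of the moment at which its call begins: read the wrist's pose just before it. get_calibration takes no time and is no camera call.
- arm.sign_off(): hands the job in, once; it reports no verdict.
Trained networks look in the newest picture that a camera, given by its name, has taken for a name from the list of things; names that differ only in an ending like _2 or _b are one class to them, and where a whole thing is asked for, a point or a joint stands for the part that bears it (a point fixed in the world has none). Each returns a list of dicts, best first, with "confidence" (0 to 1); they miss things now and then, are a little off and sometimes report something else, mostly with a low value. They report only what shows in the picture. A call takes as long as a camera call. They do not tell look-alikes from the thing itself.
- finder.search_frame(camera, thing): "bbox" ([left, top, width, height] in pixels, round what is visible of it).
- finder.regions_of(camera, thing): "region" (420x560 bool, what is visible of it) and "bbox" ([left, top, width, height] in pixels, round what is visible of it).
- finder.place_of(camera, thing): "xy" ([column, row] in pixels: a listed point, or the origin of a listed thing).
The state is a dict: "clock": time; "joints": joint angles; "dq": joint speeds; "joint_efforts": joint torques, N m; "position": TCP position; "ee_rot": TCP orientation; "force": force on the tool from outside, world axes, zero at the start; "ft_torque": the same for the moment, N m; "width": opening from 0.0 (shut) to 1.0 (fully open).
Only numpy, scipy, OpenCV 4.12 (cv2) and the standard library are available. Lean on these libraries where they do the work, as an engineer would, in place of code of your own. Each camera call takes 0.05 s, during which the arm holds its last target.

### The job

The footed ink cup has toppled over on the writing desk: tip it back up onto its foot and slide it along the desk until its bowl is centred under the spout of the ink pump, never lifting it off the desk. Then press the red pump head all the way down and let it come back up, leaving the cup standing there; do not press the pump before the cup is in place, and leave everything else on the desk where it is.

Things in the scene. Friction and masses are not known exactly. Their poses are not given: they have to be found in the camera images.
- ink_cup: Loose ink cup, 0.3 kg: flat hexagonal brass foot 12 mm thick (80 mm across flats, 92 across corners), brass stem 20 mm thick from 12 to 40 mm, white bowl from 38 mm (26 mm across) to its rim at 75 mm (56 mm across). Origin: centre of the foot's underside; +z towards the bowl's mouth (up when standing), +x square to a flat. It starts lying on the foot's +x flat and the rim, +z dipping 11 degrees.
- foot_edge (a point): Middle of the foot's -x flat, at its bowl-side edge: at the start the cup's highest point, about 80 mm up. The centre of mass is within 30 mm of the foot's underside, so pushing this edge level, away from the bowl, tips the cup about the foot's lower edge; after about 40 degrees it rocks down onto its foot by itself.
- pump_bottle: The ink dispenser, fixed to the desk: a black round bottle with a paper label, 76 mm across at its base, standing 164 mm tall to the top of its grey collar, with the red pump head above. Origin: centre of its underside; the spout points along its -x axis.
- pump (a joint): Travel of the red pump head in m: 0 up at rest, 0.014 fully down; a spring returns it, about 2 N to start and 8 N fully down.
- pump_top (a point): Centre of the flat round top of the red pump head (34 mm across), 196 mm above the desk at rest, on the bottle's axis. Press straight down here.
- spout_tip (a point): Lower end of the red spout (10 mm thick), 88 mm out from the bottle's axis, 161 mm above the desk at rest; it moves down with the head. The cup's bowl belongs centred straight beneath; a foot centred there stands clear of the bottle by 4 to 12 mm.
- inkstone: Bystander: black inkstone slab, 90 x 140 x 22 mm, at the far side. Origin: centre of its underside.
- red_book: Bystander: red brocade-covered book, 120 x 170 x 14 mm, flat on the table. Origin: centre of its underside.
- seal: Bystander: small wooden hand seal standing upright, 34 mm across, 66 mm tall. Origin: centre of its underside.
- stamp_pad: Bystander: round black stamp pad with red top, 68 mm across, 14 mm tall. Origin: centre of its underside.
- paperweight: Bystander: dark iron bar paperweight with a brass bead, 160 x 22 mm, 26 mm tall. Origin: centre of its underside.
- beads: Bystander: bracelet of brown wooden beads lying flat, 82 mm across, 14 mm tall. Origin: centre of its underside.
- brush: Bystander: writing brush, 215 mm long, lying across a blue brush rest (fixed, 18 mm tall) at the far side. Origin: centre of its underside.
- ink_refill: Bystander: small black bottle with a white cap, standing, 48 mm across, 100 mm tall (not the dispenser). Origin: centre of its underside.
Mind the look-alikes: they are no part of the job. Of the things that look like the ink_cup, take the one that is farthest to the robot's right at the start.

How it is judged:
By the outcome, as a careful person would: the job done as asked, in the order asked, and still so for the second after the job is handed in, with the robot touching nothing.
It also fails if it takes over 70 s, if anything falls off the work surface, if the arm or the gripper's body presses on something with over 40 N, if the wrist force passes 120 N, or if a joint passes its speed limit or range.

## Working session

There is one attempt and no reset: what is moved stays moved. The work goes in short steps, Python scripts to look and compute and a tool call to move; the robot and the scene stay as the last step left them, time stands still between calls to the robot, and variables do not carry over. Pictures are saved under pics/ and viewed, and the job is handed in when it is done.

Besides the shell and the picture viewer there is one more tool, called as a command line: name --argument value ..., lists and objects as JSON in quotes. send_rows: Moves the arm, as the interface text tells. Its arguments: {"type":"object","properties":{"rows":{"type":"array"},"grip_force":{"type":"number"}},"required":["rows"]}

```bash
mkdir -p pics; ls; cat > h.py <<'E'
import numpy as np, cv2
from cell import arm, optics, finder
from scipy.spatial.transform import Rotation as R
def shot(n,f):
    p,d=optics.get_image(n); cv2.imwrite('pics/'+f,p[:,:,::-1]); np.save('pics/'+f+'.npy',d); return p,d
E
python3 - <<'E'
from h import *
s=arm.observe(); print(s)
for n in ['side','top','wrist']:
    shot(n,n+'0.png'); print(n,optics.get_calibration(n))
    for t in ['ink_cup','pump_top','spout_tip']:
        print(t,[(np.round(r['xy']),round(r['confidence'],2)) for r in finder.place_of(n,t)])
E
```

```text
pics
{'clock': 0.0, 'joints': array([ 1.06439539,  0.43524699,  0.02494122,  1.57406538, -0.01162928,
        1.1339994 , -0.07510692]), 'dq': array([ 7.95329185e-05,  1.38551210e-03, -5.35778660e-04,  1.45957016e-03,
       -1.16713079e-03, -1.09392590e-03, -4.20365412e-04]), 'joint_efforts': array([ 6.83903163e-04, -6.67859387e+01,  9.85240303e-01, -3.14464688e+01,
       -6.05826778e-02,  4.30481276e-02,  1.18396879e-04]), 'position': array([ 0.24535113, -0.57428606,  0.22594194]), 'ee_rot': array([ 0.90768689,  1.3749755 , -0.90640449]), 'force': array([-0.17284077, -0.99395921,  0.1892674 ]), 'ft_torque': array([-0.00625863,  0.00173977,  0.02787496]), 'width': 0.9981241748758392}
side {'camera_matrix': array([[431.07869489,   0.        , 274.2242528 ],
       [  0.        , 431.07869489, 213.02762459],
       [  0.        ,   0.        ,   1.        ]]), 'D': array([0.01932068, 0.        , 0.        , 0.        , 0.        ]), 'position': array([0.11660259, 0.67753253, 1.00355152]), 'orientation': array([ 0.27680055, -0.96279183, -2.46303258])}
ink_cup [(array([297., 195.]), 0.
[... 607 characters left out ...]
 209.]), 0.67)]
spout_tip [(array([219., 204.]), 0.57)]
wrist {'camera_matrix': array([[313.54600407,   0.        , 282.99488061],
       [  0.        , 313.54600407, 201.6479306 ],
       [  0.        ,   0.        ,   1.        ]]), 'D': array([-0.0240215,  0.       ,  0.       ,  0.       ,  0.       ]), 'T_tool_cam': array([[-5.44241607e-04,  2.96122413e-01, -9.55149842e-01,
        -1.57685623e-01],
       [ 9.79334870e-04,  9.55149683e-01,  2.96121806e-01,
         8.03787308e-02],
       [ 9.99999372e-01, -7.74249739e-04, -8.09835203e-04,
         7.66716906e-04],
       [ 0.00000000e+00,  0.00000000e+00,  0.00000000e+00,
         1.00000000e+00]])}
ink_cup []
pump_top []
spout_tip []
```

View pics/top0.png

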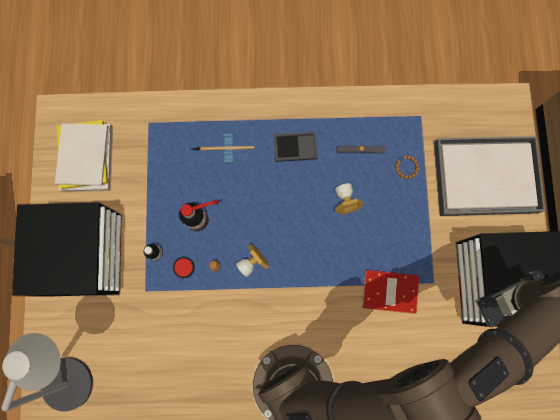

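View pics/side0.png

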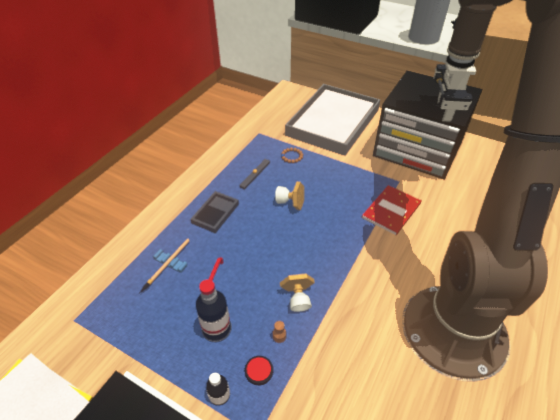

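Candidates for the ink cup in the top view: A at about (348,200) and B at about (252,259). Image-right is the robot's right (−y), so A is farthest right and should be the one meant. I'll confirm it in a crop and measure.

```bash
cat >> h.py <<'E'
def cam(n,st=None):
    c=optics.get_calibration(n); K=np.array(c['camera_matrix']);D=np.array(c['D'])
    if n=='wrist':
        T=np.eye(4);T[:3,:3]=R.from_rotvec(st['ee_rot']).as_matrix();T[:3,3]=st['position'];T=T@np.array(c['T_tool_cam'])
    else:
        T=np.eye(4);T[:3,:3]=R.from_rotvec(c['orientation']).as_matrix();T[:3,3]=c['position']
    return K,D,T
def rays(n,uv,st=None):
    K,D,T=cam(n,st)
    q=cv2.undistortPoints(np.array(uv,float).reshape(-1,1,2),K,D).reshape(-1,2)
    r=np.c_[q[:,0],-q[:,1],-np.ones(len(q))]@T[:3,:3].T
    return T[:3,3],r
def px2w(n,uv,d,st=None):
    o,r=rays(n,uv,st); return o+r*np.array(d).reshape(-1,1)
def onplane(n,uv,z,st=None):
    o,r=rays(n,uv,st); return o+r*((z-o[2])/r[:,2:3])
def proj(n,P,st=None):
    K,D,T=cam(n,st); p=(np.array(P).reshape(-1,3)-T[:3,3])@T[:3,:3]
    return cv2.projectPoints(np.c_[p[:,0],-p[:,1],-p[:,2]],np.zeros(3),np.zeros(3),K,D)[0].reshape(-1,2)
def cloud(n,d,box=None,st=None):
    v,u=np.mgrid[0:420,0:560]; u=u.ravel();v=v.ravel();dd=d.ravel();k=dd>0
    if box: k&=(u>=box[0])&(u<box[2])&(v>=box[1])&(v<box[3])
    return px2w(n,np.c_[u,v][k],dd[k],st),np.c_[u,v][k]
E
python3 - <<'E'
from h import *
p=cv2.imread('pics/top0.png'); a=cv2.resize(p[170:230,310:390],None,fx=5,fy=5,interpolation=cv2.INTER_CUBIC)
p2=cv2.imread('pics/side0.png'); b=cv2.resize(p2[170:220,260:320],None,fx=6,fy=6,interpolation=cv2.INTER_CUBIC)
o=np.zeros((300,760,3),np.uint8);o[:300,:400]=a;o[:300,400:]=b;cv2.imwrite('pics/crop0.png',o)
for n,box in [('top',(320,170,375,225)),('side',(265,175,315,220))]:
    d=np.load(f'pics/{n}0.png.npy')
    P,u=cloud(n,d,box); k=P[:,2]>0.012
    P=P[k]; print(n,len(P),P.min(0),P.max(0),P.mean(0), 'highest',P[np.argsort(-P[:,2])[:40]].mean(0))
    pix=cv2.imread(f'pics/{n}0.png')[u[k][:,1],u[k][:,0]].astype(int)
    br=pix[:,2]-pix[:,0]>50
    w=(pix.min(1)>130)
    print('brass',P[br].mean(0),P[br].min(0),P[br].max(0),'white',P[w].mean(0),P[w].min(0),P[w].max(0))
    ax=P[w].mean(0)-P[br].mean(0);print('yaw',np.degrees(np.arctan2(ax[1],ax[0])))
    t=P[br];c,v=np.linalg.eigh(np.cov(t[:,:2].T));print('brass long dir',v[:,1])
print('pump_top', onplane('top',[186,209],.196),onplane('side',[208,285],.196))
print('spout', onplane('top',[219,204],.161),onplane('side',[225,265],.161))
for n,pt in [('top',(205,205)),('side',(210,280))]:
    d=np.load(f'pics/{n}0.png.npy');P,u=cloud(n,d,(160,180,240,240) if n=='top' else (185,240,240,345))
    pix=cv2.imread(f'pics/{n}0.png')[u[:,1],u[:,0]].astype(int)
    r=(pix[:,2]>130)&(pix[:,1]<60)&(P[:,2]>.14)
    print(n,'red',P[r].min(0),P[r].max(0)); h=r&(P[:,2]>.188);print('head',P[h].min(0),P[h].max(0),np.median(P[h],0),h.sum())
E
```

```text
top 505 [ 0.49623098 -0.25879557  0.0120603 ] [ 0.66788996 -0.1023725   0.08600157] [ 0.56886096 -0.18651105  0.05064244] highest [ 0.55413813 -0.19091799  0.08140537]
brass [ 0.54844831 -0.19174366  0.05461508] [ 0.53027698 -0.23646459  0.01232674] [ 0.57961516 -0.15002645  0.08600157] white [ 0.59824902 -0.18067072  0.04847243] [ 0.57598086 -0.20655522  0.02411912] [ 0.62128097 -0.15549187  0.06326832]
yaw 12.535517002501129
brass long dir [-0.22254004  0.97492355]
side 474 [ 0.53120814 -0.2342769   0.01201445] [ 0.61680185 -0.14822094  0.08266852] [ 0.56645635 -0.17833184  0.04631663] highest [ 0.5527812  -0.1893879   0.07820209]
brass [ 0.54743851 -0.18350959  0.0521496 ] [ 0.53120814 -0.2342769   0.01201445] [ 0.58175435 -0.14856846  0.08266852] white [ 0.59524182 -0.17079058  0.04346038] [ 0.57424827 -0.20091187  0.02028025] [ 0.61680185 -0.15068055  0.05578222]
yaw 14.89947274212694
brass long dir [-0.22275629  0.97487416]
pump_top [[0.52458303 0.29484747 0.196     ]] [[0.52130891 0.29392608 0.196     ]]
spout [[0.54309941 0.20387851 0.161     ]] [[0.53686731 0.21097151 0.161     ]]
top red [0.50756789 0.20717529 0.18223188] [0.54823319 0.31006181 0.20402478]
head [0.50756789 0.21430498 0.18853334] [0.54686022 0.31006181 0.20402478] [0.52974592 0.28609754 0.19507057] 164
side red [0.50709904 0.21144279 0.18383009] [0.54586767 0.31214303 0.1980726 ]
head [0.50709904 0.21937256 0.18837668] [0.54577183 0.31214303 0.1980726 ] [0.52789424 0.29237558 0.19315063] 206
```

View pics/crop0.png

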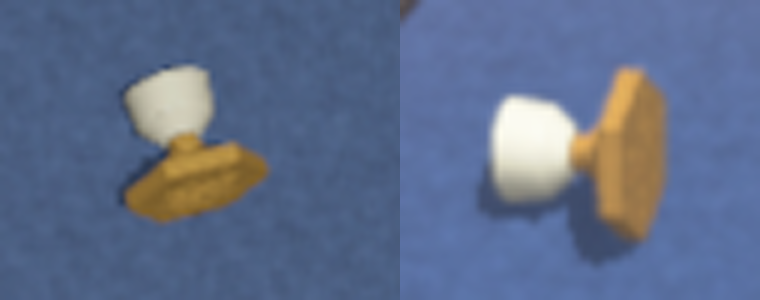

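Confirmed: A lies with the bowl pointing to +x and slightly +y, with its foot's top edge near (0.553,-0.190,0.08). Next, the tool axes and the approach.

```bash
cat >> h.py <<'E'
def rel(target_pos,target_R,st):
    M=R.from_rotvec(st['ee_rot']).as_matrix()
    return np.round(M.T@(np.array(target_pos)-st['position'])*1000,1), np.round(np.degrees(R.from_matrix(M.T@target_R).as_rotvec()),1)
def toolR(x,z):
    x=np.array(x,float);x/=np.linalg.norm(x);z=np.array(z,float);z-=x*(x@z);z/=np.linalg.norm(z);return np.c_[x,np.cross(z,x),z]
E
python3 - <<'E'
from h import *
s=arm.observe(); print(s['clock'],R.from_rotvec(s['ee_rot']).as_matrix().round(2))
for z in ([-.223,.975,0],[.223,-.975,0]):
    Rt=toolR([0,0,-1],z)
    print('y',Rt[:,1]); 
    for h in (.2,.066): print(rel([.553+.035*.975,-.190+.035*.223,h],Rt,s))
E
```

```text
0.6 [[-0.    0.92  0.39]
 [-0.    0.39 -0.92]
 [-1.   -0.    0.  ]]
y [-0.97482747 -0.22296054 -0.        ]
(array([  26.7,  468.3, -226.8]), array([-169.8,   -0. ,    0. ]))
(array([ 160.7,  468.3, -226.9]), array([-169.8,   -0. ,    0. ]))
y [0.97482747 0.22296054 0.        ]
(array([  26.7,  468.3, -226.8]), array([10.2,  0. ,  0. ]))
(array([ 160.7,  468.3, -226.9]), array([10.2,  0. ,  0. ]))
```

send_rows --rows '[[[2,35,-17,1,0,0,60],[4,75,-36,2,0,0,30],[7,115,-56,3,0,0,0],[9,155,-75,4,0,0,0],[11,195,-94,5,0,0,0],[13,235,-114,6,0,0,0],[16,275,-133,7,0,0,0],[18,315,-153,8,0,0,0]]]'

```text
clock: 1.4
position: [0.4761, -0.309, 0.2088]
ee_rot: [1.013, 1.322, -1.013]
force: [1.1, -0.4, 0.8]
width: 0.352
```

send_rows --rows '[[[2,40,-19,1,0,0,0],[4,80,-39,2,0,0,0],[6,115,-56,2,0,0,0],[9,140,-67,2,0,0,0],[9,152,-74,2,0,0,0],[9,153,-74,2,0,0,0],[9,153,-74,2,0,0,0],[9,153,-74,2,0,0,0]]]'

```text
clock: 2.2
position: [0.6023, -0.2011, 0.2]
ee_rot: [1.04, 1.307, -1.042]
force: [0.8, -0.6, -0.7]
width: 0.002
```

```bash
python3 - <<'E'
from h import *
s=arm.observe(); print(s['clock'],s['position'],s['joints'].round(2),s['force'],s['width'])
Rt=toolR([0,0,-1],[.223,-.975,0])
for h in (.2,.066): print(rel([.553+.035*.975,-.190+.035*.223,h],Rt,s))
p,d=shot('wrist','w1.png')
P,u=cloud('wrist',d,None,s)
pix=p[u[:,1],u[:,0]].astype(int)
k=(P[:,2]>.012)&(P[:,2]<.1)&(np.abs(P[:,0]-.57)<.09)&(np.abs(P[:,1]+.19)<.08)
P=P[k];pix=pix[k]
print(P[:,2].max(),np.median(P[P[:,2]>.076],0),(P[:,2]>.076).sum(),P[P[:,2]>.076].min(0),P[P[:,2]>.076].max(0))
E
```

```text
2.2 [ 0.6022936  -0.20106281  0.19999326] [ 0.29  0.48 -0.08  1.57  0.04  1.09 -1.14] [ 0.80568108 -0.62882001 -0.7032034 ] 0.001866466999941958
(array([ -0. , -10.5, -21.8]), array([0.1, 0.1, 0. ]))
(array([134. , -10.5, -21.9]), array([0.1, 0.1, 0. ]))
0.08151317202274488 [ 0.55666311 -0.18872118  0.07886117] 450 [ 0.54518334 -0.21723618  0.07610761] [ 0.56747495 -0.17020471  0.08151317]
```

View pics/w1.png

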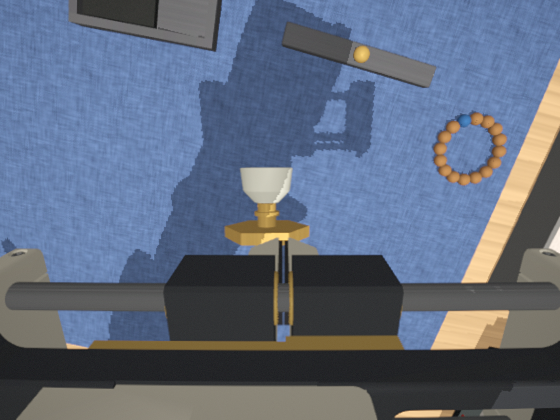

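send_rows --rows '[[[10,-4,-10,0,0,0,0],[40,-8,-19,0,0,0,0],[75,-8,-19,0,0,0,0],[105,-8,-19,0,0,0,0],[125,-8,-19,0,0,0,0],[133,-8,-19,0,0,0,0],[133,-8,-19,0,0,0,0],[133,-8,-19,0,0,0,0]]]'

```text
clock: 3.05
position: [0.5919, -0.1829, 0.0679]
ee_rot: [1.039, 1.307, -1.039]
force: [0.7, 0.2, 0.4]
width: 0.009
```

```bash
python3 - <<'E'
from h import *
shot('side','s2.png')
p=cv2.imread('pics/s2.png');cv2.imwrite('pics/s2c.png',cv2.resize(p[130:250,220:380],None,fx=4,fy=4))
E
```

```text
(no output)
```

View pics/s2c.png

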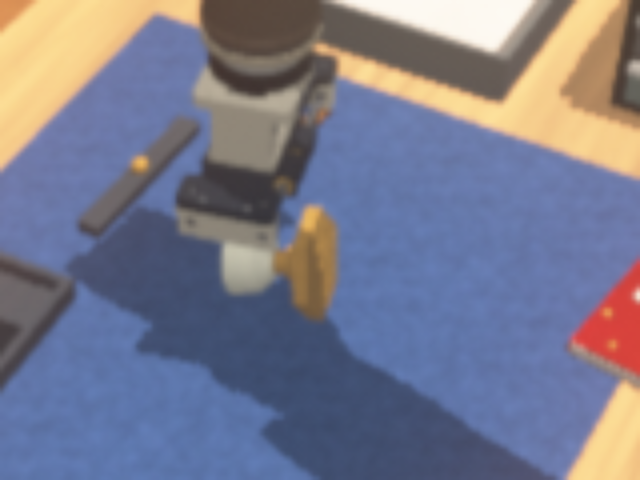

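The finger is on the bowl side of the foot, above the bowl (crop about 250,230). I'll push slowly along −y of the tool.

send_rows --rows '[[[0,-5,0,0,0,0,0],[0,-10,0,0,0,0,0],[0,-16,0,0,0,0,0],[0,-22,0,0,0,0,0],[0,-28,0,0,0,0,0],[0,-34,0,0,0,0,0],[0,-40,0,0,0,0,0],[0,-45,0,0,0,0,0]]]'

```text
clock: 3.9
position: [0.5471, -0.1926, 0.0668]
ee_rot: [1.039, 1.309, -1.039]
force: [0.6, -0.1, 0.3]
width: 0.005
```

```bash
python3 - <<'E'
from h import *
shot('side','s3.png')
p=cv2.imread('pics/s3.png');cv2.imwrite('pics/s3c.png',cv2.resize(p[130:250,220:380],None,fx=4,fy=4))
E
```

```text
(no output)
```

View pics/s3c.png

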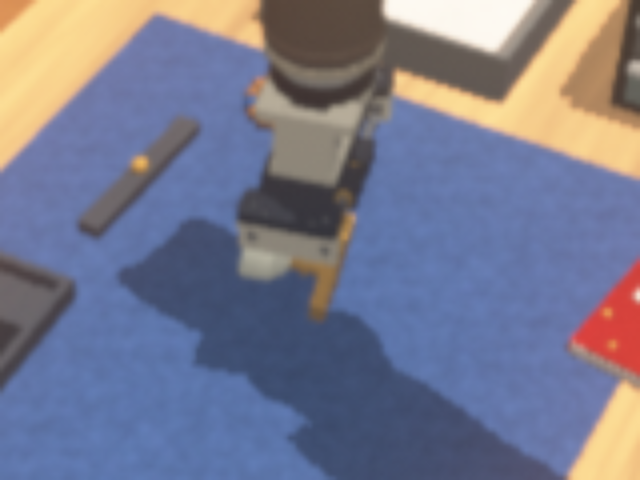

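send_rows --rows '[[[0,-4,0,0,0,0,0],[0,-8,0,0,0,0,0],[0,-12,0,0,0,0,0],[0,-16,0,0,0,0,0],[0,-20,0,0,0,0,0],[0,-24,0,0,0,0,0],[0,-28,0,0,0,0,0],[0,-32,0,0,0,0,0]]]'

```text
clock: 4.75
position: [0.5159, -0.1999, 0.0666]
ee_rot: [1.039, 1.309, -1.039]
force: [-1.0, -0.6, -0.2]
width: 0.006
```

```bash
python3 - <<'E'
from h import *
shot('side','s4.png')
p=cv2.imread('pics/s4.png');cv2.imwrite('pics/s4c.png',cv2.resize(p[130:250,220:380],None,fx=4,fy=4))
E
```

```text
(no output)
```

View pics/s4c.png

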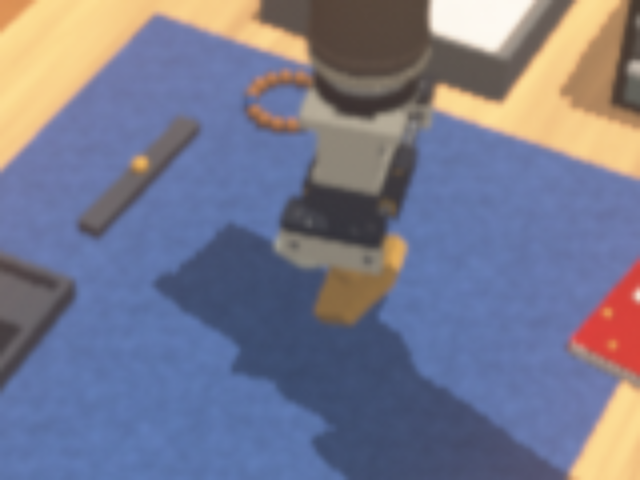

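The foot is past its balance point and the bowl leans on the finger, so I'll let it down gently by moving on.

send_rows --rows '[[[0,-5,0,0,0,0,0],[0,-10,0,0,0,0,0],[0,-15,0,0,0,0,0],[0,-20,0,0,0,0,0],[0,-26,0,0,0,0,0],[0,-32,0,0,0,0,0],[0,-38,0,0,0,0,0],[0,-44,0,0,0,0,0]]]'

```text
clock: 5.6
position: [0.4729, -0.2099, 0.0667]
ee_rot: [1.039, 1.309, -1.039]
force: [-0.8, 0.0, -0.8]
width: 0.005
```

```bash
python3 - <<'E'
from h import *
shot('side','s5.png')
p=cv2.imread('pics/s5.png');cv2.imwrite('pics/s5c.png',cv2.resize(p[130:250,220:380],None,fx=4,fy=4))
E
```

```text
(no output)
```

View pics/s5c.png

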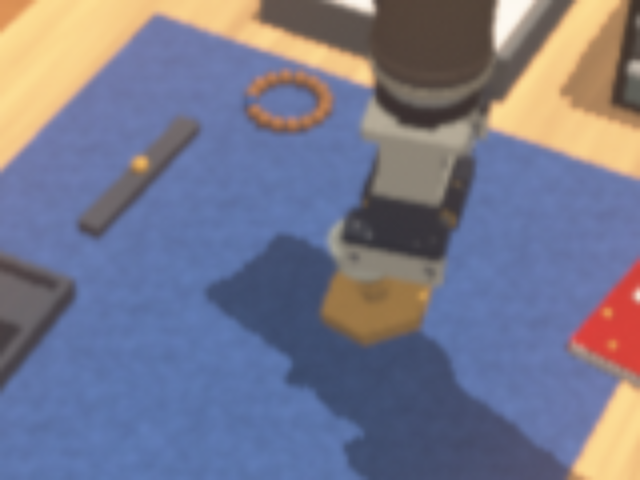

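Nearly down. I'll carry on 30 mm, then go up.

send_rows --rows '[[[0,-6,0,0,0,0,0],[0,-12,0,0,0,0,0],[0,-18,0,0,0,0,0],[0,-24,0,0,0,0,0],[0,-32,0,0,0,0,0],[0,-40,0,0,0,0,0],[-30,-60,0,0,0,0,0],[-70,-70,0,0,0,0,0]]]'

```text
clock: 6.45
position: [0.4021, -0.2254, 0.1359]
ee_rot: [1.039, 1.314, -1.041]
force: [0.5, -0.9, -0.1]
width: 0.004
```

```bash
python3 - <<'E'
from h import *
s=arm.observe();print(s['joints'].round(2))
for n in ('side','top','wrist'):
    p,d=shot(n,n+'6.png')
    P,u=cloud(n,d,None,s);pix=p[u[:,1],u[:,0]].astype(int)
    k=(P[:,2]>.006)&(P[:,2]<.09)&(np.abs(P[:,0]-.49)<.09)&(np.abs(P[:,1]+.2)<.08)
    P=P[k];pix=pix[k];br=(pix[:,0]-pix[:,2]>40)&(P[:,2]<.025);w=pix.min(1)>130
    for q in (br,w):
        if q.sum()>10: print(n,q.sum(),P[q].min(0),P[q].max(0))
p=cv2.imread('pics/side6.png');cv2.imwrite('pics/s6c.png',cv2.resize(p[130:250,220:380],None,fx=4,fy=4))
E
```

```text
[ 0.48  0.29 -0.11  2.06  0.04  0.8  -0.99]
side 304 [ 0.45307993 -0.24252898  0.00602591] [ 0.53848414 -0.16312699  0.02477991]
side 188 [ 0.46861302 -0.23496803  0.04029214] [ 0.52138338 -0.17849879  0.07626804]
top 235 [ 0.45176864 -0.24789727  0.00605683] [ 0.5363354  -0.16274006  0.02211428]
top 65 [ 0.46883417 -0.23123864  0.03241783] [ 0.50825862 -0.18771938  0.07966264]
wrist 1196 [ 0.44715584 -0.24987174  0.00600133] [ 0.53383683 -0.16152128  0.00911106]
wrist 4698 [ 0.45912043 -0.24070553  0.00600277] [ 0.52948779 -0.17015483  0.07201259]
```

View pics/s6c.png

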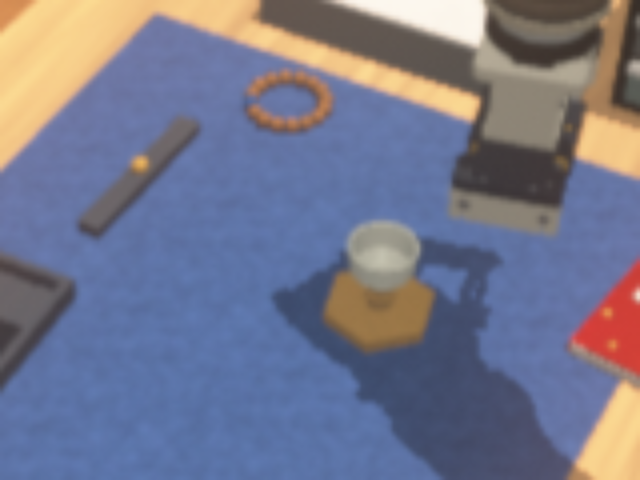

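View pics/wrist6.png

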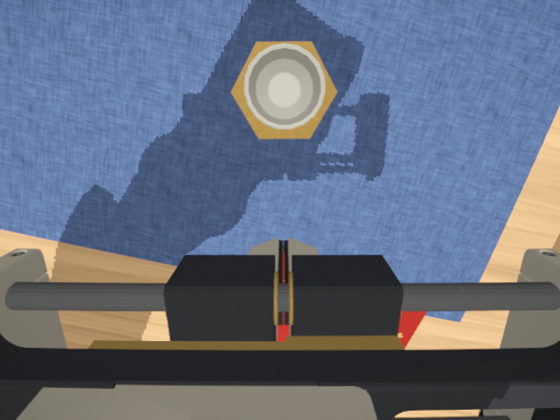

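```bash
python3 - <<'E'
from h import *
s=arm.observe();M=R.from_rotvec(s['ee_rot']).as_matrix()
for q in ([0,0,0],[-.019,0,0],[0,.0095,0],[0,0,.019],[-.066,.0375,.0],[-.066,.0375,.095]):
    print(q,proj('wrist',s['position']+M@np.array(q),s).round())
d=np.load('pics/wrist6.png.npy');P,u=cloud('wrist',d,(150,235,420,335),s)
T=(P-s['position'])@M
for v in range(240,335,10):
    print(v,[tuple((T[(u[:,0]==c)&(u[:,1]==v)][0]*1000).round()) for c in (200,250,265,270,276,283,290,300,370) if len(T[(u[:,0]==c)&(u[:,1]==v)])])
# other objects near route
d=np.load('pics/top0.png.npy');P,u=cloud('top',d,(225,235,280,285));k=P[:,2]>.02;print('B',P[k].min(0),P[k].max(0))
P,u=cloud('top',d,(205,255,222,275));k=P[:,2]>.02;print('seal',P[k].min(0),P[k].max(0))
P,u=cloud('top',d,(300,200,315,230));print('mat z',np.median(P[:,2]))
E
```

```text
[0, 0, 0] [[281. 256.]]
[-0.019, 0, 0] [[281. 273.]]
[0, 0.0095, 0] [[281. 240.]]
[0, 0, 0.019] [[315. 256.]]
[-0.066, 0.0375, 0.0] [[280. 245.]]
[-0.066, 0.0375, 0.095] [[571. 244.]]
240 [(np.float64(139.0), np.float64(-53.0), np.float64(-85.0)), (np.float64(140.0), np.float64(-53.0), np.float64(-33.0)), (np.float64(140.0), np.float64(-53.0), np.float64(-18.0)), (np.float64(-5.0), np.float64(12.0), np.float64(-6.0)), (np.float64(-4.0), np.float64(11.0), np.float64(-3.0)), (np.float64(-1.0), np.float64(10.0), np.float64(1.0)), (np.float64(-4.0), np.float64(11.0), np.float64(5.0)), (np.float64(139.0), np.float64(-53.0), np.float64(19.0)), (np.float64(140.0), np.float64(-53.0), np.float64(91.0))]
250 [(np.float64(140.0), np.float64(-65.0), np.float64(-86.0)), (np.float64(-16.0), np.float64(11.0), np.float64(-16.0)), (np.float64(-15.0), np.float64(11.0), np.float64(-8.0)), (np.float64(-16.0), np.float64(11.0), np.float64(-6.0)), (np.float64(-16.0), np.float64(11.0), np.float64(-3.0)), (np.float64(-13.0), np.float64(10.0), np.float64(1.0)), (np.float64(-17.0), np.float64(12.0), np.float6
[... 3725 characters left out ...]
4(24.0))]
330 [(np.float64(-90.0), np.float64(24.0), np.float64(-21.0)), (np.float64(-88.0), np.float64(23.0), np.float64(-8.0)), (np.float64(-89.0), np.float64(24.0), np.float64(-4.0)), (np.float64(-89.0), np.float64(24.0), np.float64(-3.0)), (np.float64(-70.0), np.float64(8.0), np.float64(-2.0)), (np.float64(126.0), np.float64(-154.0), np.float64(1.0)), (np.float64(-70.0), np.float64(8.0), np.float64(3.0)), (np.float64(-89.0), np.float64(23.0), np.float64(5.0)), (np.float64(-89.0), np.float64(24.0), np.float64(24.0))]
B [0.33683227 0.06687153 0.02076739] [0.43928522 0.16435701 0.08728477]
seal [0.35753672 0.21810413 0.02008456] [0.38960365 0.24944564 0.06805336]
mat z 0.0012373566828773885
```

View pics/side6.png

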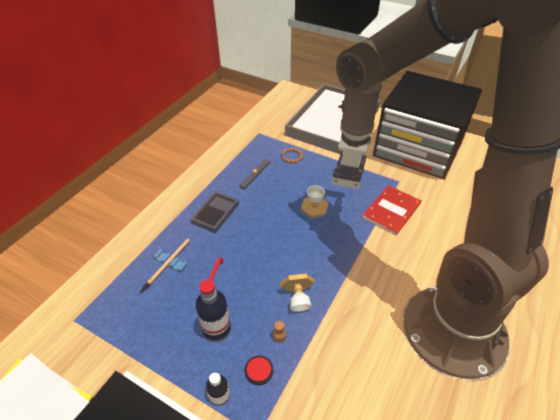

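```bash
cat >> h.py <<'E'
def pose(C,phi,th,dist,z):
    f=np.array([np.cos(np.radians(phi)),np.sin(np.radians(phi)),0]);t=np.radians(th);up=np.array([0,0,1.])
    x=np.sin(t)*f-np.cos(t)*up; y=np.cos(t)*f+np.sin(t)*up; M=np.c_[x,y,np.cross(x,y)]
    p=np.array([C[0],C[1],0])-f*dist; p[2]=z; return p,M
E
python3 - <<'E'
from h import *
s=arm.observe()
for z in (.12,.0065):
    p,M=pose((.4945,-.2055),73,30,.074,z); print(p,rel(p,M,s))
E
```

```text
[ 0.47286449 -0.27626655  0.12      ] (array([19.4, 54. , 63.3]), array([-58.4,  15.9,  27.1]))
[ 0.47286449 -0.27626655  0.0065    ] (array([132.9,  53.5,  62.9]), array([-58.4,  15.9,  27.1]))
```

send_rows --rows '[[[-15,5,8,-7,2,3.2,0],[-25,12,16,-14,3.9,6.6,0],[-25,20,24,-21,5.8,9.9,0],[-20,28,32,-28,7.7,13.2,0],[-15,36,42,-35,9.6,16.4,0],[-5,44,52,-42,11.5,19.6,0],[10,50,60,-49,13.4,22.8,0],[19,54,63,-56,15.3,26,0]]]'

```text
clock: 7.4
position: [0.4719, -0.2755, 0.1159]
ee_rot: [0.649, 1.448, 0.135]
force: [0.8, 0.8, 0.2]
width: 0.006
```

```bash
python3 - <<'E'
from h import *
s=arm.observe();print(s['clock'],s['position'],s['joints'].round(2))
for z in (.06,.0065):
    p,M=pose((.4945,-.2055),73,30,.074,z); print(p,rel(p,M,s))
p,d=shot('wrist','w7.png')
E
```

```text
7.4 [ 0.47189128 -0.27545022  0.11589171] [ 1.03  0.62 -0.44  1.74 -0.27  1.02  0.47]
[ 0.47286449 -0.27626655  0.06      ] (array([ 48.6, -27.6,   2. ]), array([-2.3,  0.3,  0.9]))
[ 0.47286449 -0.27626655  0.0065    ] (array([ 95.3, -53.6,   2.8]), array([-2.3,  0.3,  0.9]))
```

View pics/w7.png

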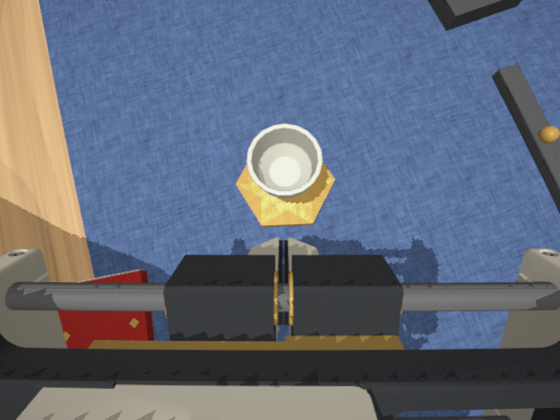

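send_rows --rows '[[[12,-7,0,-1,0,0,0],[27,-16,1,-2,0,0,0],[45,-26,2,-2,0,1,0],[62,-35,2,-2,0,1,0],[77,-43,3,-2,0,1,0],[88,-49,3,-2,0,1,0],[95,-53,3,-2,0,1,0],[95,-53,3,-2,0,1,0]]]'

```text
clock: 8.25
position: [0.473, -0.2751, 0.0082]
ee_rot: [0.635, 1.439, 0.169]
force: [-0.1, 0.2, 0.2]
width: 0.005
```

```bash
cat >> h.py <<'E'
def curve(C0,h0,C1,h1):
    # straight at h0 then arc to h1, ending at C1 (cup centres)
    a=np.radians(h0);f=np.array([np.cos(a),np.sin(a)]);l=np.array([-f[1],f[0]])
    v=np.array(C1)-C0;X,Y=v@f,v@l;P=np.radians(h1-h0);r=Y/(1-np.cos(P));L=X-r*np.sin(P)
    tot=L+r*P
    def at(s):
        if s<L: return C0+f*s,h0
        q=(s-L)/r; return C0+f*(L+r*np.sin(q))+l*r*(1-np.cos(q)),h0+np.degrees(q)
    return at,tot,L,r
E
python3 - <<'E'
from h import *
s=arm.observe();print(s['clock'],s['position'],s['force'])
C0=np.array([.4945,-.2055]);at,tot,L,r=curve(C0,73,np.array([.540,.2075]),101);print(tot,L,r)
for q in np.arange(-.018,.08,.012):
    c,h=at(q);p,M=pose(c,h,30,.050,.0065);print(q,rel(p,M,s))
shot('wrist','w8.png'); p,_=shot('side','s8.png'); cv2.imwrite('pics/s8c.png',cv2.resize(p[130:250,240:400,::-1],None,fx=4,fy=4))
E
```

```text
8.25 [ 0.47303867 -0.27506631  0.00816999] [-0.06480955  0.23926456  0.22056195]
0.42093960929550733 0.09847349221510487 0.6598552694528046
-0.018 (array([3.8, 3.3, 0.1]), array([-0.5,  0.3,  0. ]))
-0.005999999999999998 (array([ 9.8, 13.7, -0. ]), array([-0.5,  0.3,  0. ]))
0.006000000000000002 (array([15.8, 24.1, -0.1]), array([-0.5,  0.3,  0. ]))
0.018000000000000006 (array([21.8, 34.5, -0.3]), array([-0.5,  0.3,  0. ]))
0.030000000000000002 (array([27.8, 44.9, -0.4]), array([-0.5,  0.3,  0. ]))
0.041999999999999996 (array([33.8, 55.3, -0.5]), array([-0.5,  0.3,  0. ]))
0.054000000000000006 (array([39.8, 65.7, -0.7]), array([-0.5,  0.3,  0. ]))
0.066 (array([45.8, 76.1, -0.8]), array([-0.5,  0.3,  0. ]))
0.078 (array([51.8, 86.5, -0.9]), array([-0.5,  0.3,  0. ]))
```

View pics/w8.png

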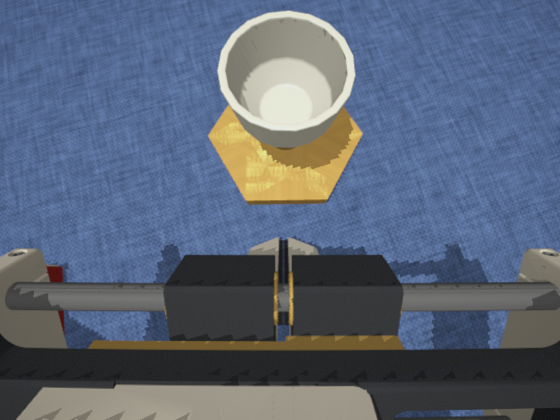

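View pics/s8c.png

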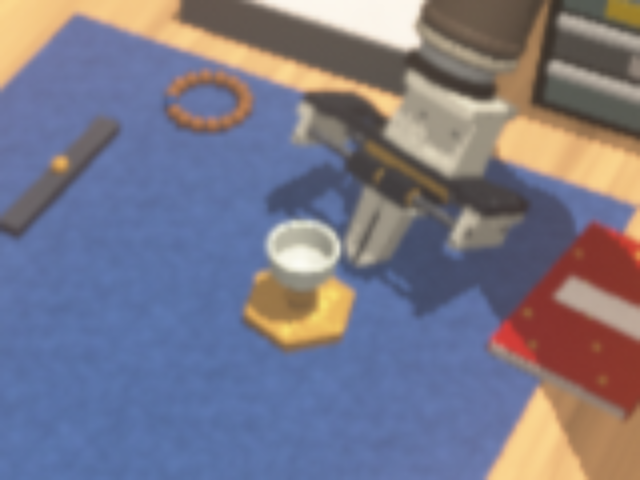

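send_rows --rows '[[[5,5,0,0,0,0,0],[10,13.5,0,0,0,0,0],[14,21,0,0,0,0,0],[18.5,28.5,0,0,0,0,0],[23,36.5,0,0,0,0,0],[28,45,0,0,0,0,0],[33,53.5,0,0,0,0,0],[38,62,0,0,0,0,0]]]'

```text
clock: 9.15
position: [0.4961, -0.2069, 0.0074]
ee_rot: [0.633, 1.437, 0.167]
force: [-2.1, -5.5, 6.4]
width: 0.001
```

```bash
cat >> h.py <<'E'
def cupnow(tag,s,gate=None):
    p,d=shot('wrist',tag+'.png')
    P,u=cloud('wrist',d,(120,0,460,235),s);pix=p[u[:,1],u[:,0]].astype(int)
    w=(P[:,2]>.066)&(P[:,2]<.082)&(pix.max(1)-pix.min(1)<60)
    if w.sum()>20:
        (c,r)=cv2.minEnclosingCircle((P[w,:2]*1000).astype(np.float32)); print('rim',np.round(c,1),'r',round(r,1),w.sum(),'z',P[w,2].mean().round(4))
    b=(P[:,2]>.007)&(P[:,2]<.016)&(pix[:,0]-pix[:,2]>40)
    f=P[b]; print('foot n',b.sum(),f.min(0).round(4),f.max(0).round(4))
    M=R.from_rotvec(s['ee_rot']).as_matrix();fw=M[:2,1]/np.linalg.norm(M[:2,1]);lf=np.array([-fw[1],fw[0]])
    t=(f[:,:2]-s['position'][:2])@np.c_[fw,lf]; print('tool heading',np.degrees(np.arctan2(fw[1],fw[0])).round(1),'foot rel fwd',np.percentile(t[:,0],[1,99]).round(4),'left',np.percentile(t[:,1],[1,99]).round(4))
E
python3 - <<'E'
from h import *
s=arm.observe();print(s['clock'],s['position'],s['force'])
cupnow('w9',s); p,_=shot('side','s9.png')
for t in ['pump_top','spout_tip']:
    print(t,[(np.round(r['xy'],1),round(r['confidence'],2)) for r in finder.place_of('wrist',t)])
E
```

```text
9.15 [ 0.49613435 -0.20694015  0.00738826] [-2.09068983 -5.5309679   6.3723731 ]
rim [ 511.4 -163.1] r 28.0 5958 z 0.0727
foot n 6494 [ 0.4677 -0.2046  0.0093] [ 0.5552 -0.1391  0.0138]
tool heading 72.4 foot rel fwd [0.0108 0.0543] left [-0.0436  0.0411]
pump_top []
spout_tip []
```

View pics/w9.png

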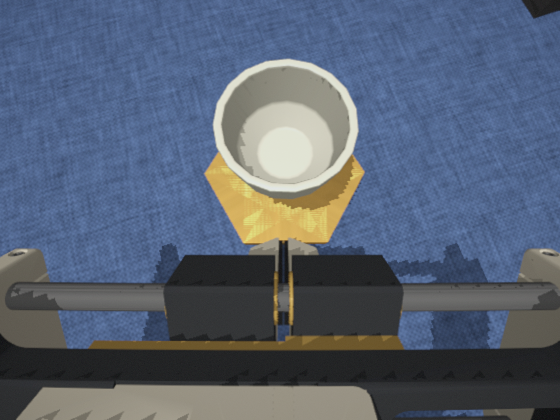

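Cup moves with the tool, but the upward force says the fingertip is wedging on the foot's top edge. I'll back off, lessen the tilt to 25° and go lower.

```bash
python3 - <<'E'
from h import *
s=arm.observe()
C0=np.array([.511,-.1615]);at,tot,L,r=curve(C0,72.5,np.array([.540,.2075]),101);print(tot,L,r)
c,h=at(0)
for dist,z in [(.056,.010),(.056,.0055)]:
    p,M=pose(c,h,25,dist,z);print(rel(p,M,s))
for q in np.arange(0,.081,.01):
    c,h=at(q);p,M=pose(c,h,25,.050,.0055);print(round(q,3),rel(p,M,s))
E
```

```text
0.37456905571514343 0.03263706016856177 0.6874126394843926
(array([-7.1, -6.7,  1.5]), array([-0. ,  0.1, -5. ]))
(array([-3.2, -8.9,  1.5]), array([-0. ,  0.1, -5. ]))
0.0 (array([-0.2, -3.7,  1.5]), array([-0. ,  0.1, -5. ]))
0.01 (array([4.8, 4.9, 1.4]), array([-0. ,  0.1, -5. ]))
0.02 (array([ 9.8, 13.6,  1.4]), array([-0. ,  0.1, -5. ]))
0.03 (array([14.8, 22.3,  1.4]), array([-0. ,  0.1, -5. ]))
0.04 (array([19.8, 30.9,  1.9]), array([-0.6,  0.4, -5. ]))
0.05 (array([24.8, 39.6,  2.4]), array([-1.3,  0.8, -5. ]))
0.06 (array([29.8, 48.3,  2.8]), array([-2. ,  1.2, -5. ]))
0.07 (array([34.8, 57. ,  3.1]), array([-2.8,  1.6, -5. ]))
0.08 (array([39.8, 65.6,  3.2]), array([-3.5,  1.9, -5. ]))
```

send_rows --rows '[[[-6,-7,1.5,0,0,-3,0],[-5,-9,1.5,0,0,-5,0],[-3,-9,1.5,0,0,-5,0],[0,-3,1.5,0,0,-5,0],[5,5,1.5,0,0,-5,0],[10,13.5,1.5,0,0,-5,0],[15,22.5,1.5,0,0,-5,0],[20,31,2,-0.6,0.4,-5,0]]]'

```text
clock: 10.15
position: [0.5083, -0.1706, 0.005]
ee_rot: [0.562, 1.469, 0.111]
force: [-0.6, -2.4, 0.5]
width: 0.004
```

```bash
python3 - <<'E'
from h import *
s=arm.observe();print(s['clock'],s['position'],s['force'])
cupnow('w10',s); p,_=shot('side','s10.png'); cv2.imwrite('pics/s10c.png',cv2.resize(p[150:270,230:390,::-1],None,fx=4,fy=4))
E
```

```text
10.15 [ 0.5083382  -0.17063972  0.00500117] [-0.60309089 -2.42604285  0.47243667]
rim [ 524.2 -124.6] r 27.8 6725 z 0.0728
foot n 5943 [ 0.4803 -0.1675  0.0093] [ 0.5681 -0.1036  0.0139]
tool heading 73.1 foot rel fwd [0.011  0.0537] left [-0.0444  0.0409]
```

View pics/s10c.png

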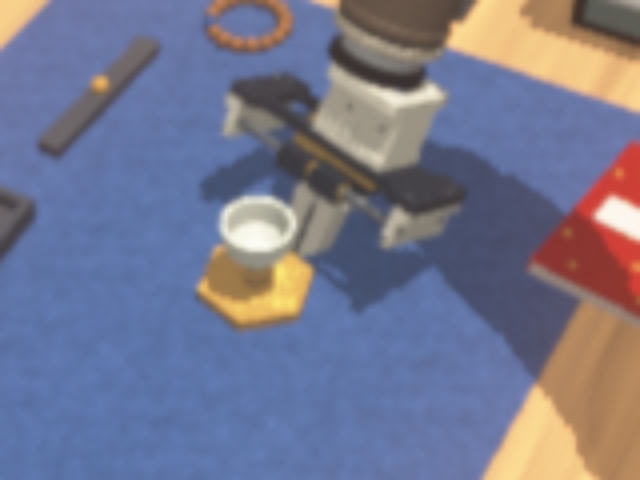

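```bash
cat >> h.py <<'E'
def plan(C0,h0,C1,h1,th,off,step,n,z=.0055,fixed=None):
    s=arm.observe();at,tot,L,r=curve(np.array(C0),h0,np.array(C1),h1);print('tot',tot,L,r)
    for i in range(n):
        q=min((i+1)*step,tot);c,h=at(q);p,M=pose(c,h,th,off[0],z)
        a=np.radians(h);p=p+off[1]*np.array([-np.sin(a),np.cos(a),0]);t,w=rel(p,M,s);print(round(q,3),t,w)
E
python3 - <<'E'
from h import *
plan((.5242,-.1243),73,(.540,.2075),101,25,(.0487,.0018),.013,9)
E
```

```text
tot 0.3353696942948613 -0.006558826055630018 0.6996807539727226
0.013 [ 4.7 10.5  0.8] [-1.2  0.5 -0. ]
0.026 [10.2 22.2  1.3] [-2.2  1.  -0. ]
0.039 [15.7 34.   1.5] [-3.1  1.4 -0. ]
0.052 [21.2 45.8  1.5] [-4.1  1.9 -0. ]
0.065 [26.7 57.6  1.3] [-5.   2.3 -0. ]
0.078 [32.2 69.3  0.8] [-6.   2.8 -0. ]
0.091 [37.7 81.1  0.1] [-7.   3.2 -0. ]
0.104 [43.2 92.8 -0.8] [-7.9  3.7 -0. ]
0.117 [ 48.7 104.6  -2. ] [-8.9  4.1 -0. ]
```

send_rows --rows '[[[5,10.5,0.5,-1,0.5,0,0],[10.2,22,1,-2,1,0,0],[15.7,34,1.5,-3,1.4,0,0],[21.2,45.8,1.5,-4,1.9,0,0],[26.7,57.6,1.3,-5,2.3,0,0],[32.2,69.3,0.8,-6,2.8,0,0],[37.7,81,0,-7,3.2,0,0],[43.2,92.8,-0.8,-8,3.7,0,0]]]'

```text
clock: 11.05
position: [0.5376, -0.0725, 0.005]
ee_rot: [0.447, 1.51, 0.232]
force: [-1.1, -2.0, -0.1]
width: 0.005
```

```bash
python3 - <<'E'
from h import *
s=arm.observe();print(s['clock'],s['position'],s['force'],s['joints'].round(2))
cupnow('w11',s)
for t in ['pump_top','spout_tip']:
    print(t,[(np.round(r['xy'],1),round(r['confidence'],2)) for r in finder.place_of('wrist',t)])
E
```

```text
11.05 [ 0.5376362  -0.07253114  0.00503497] [-1.12570154 -1.99685696 -0.14923536] [ 0.64  0.72 -0.46  1.92 -0.23  0.64  0.33]
rim [549.7 -25.1] r 28.0 6693 z 0.0728
foot n 5947 [ 0.5051 -0.0654  0.0076] [ 0.594  -0.0071  0.014 ]
tool heading 82.0 foot rel fwd [0.0109 0.0562] left [-0.0477  0.0372]
pump_top []
spout_tip []
```

View pics/w11.png

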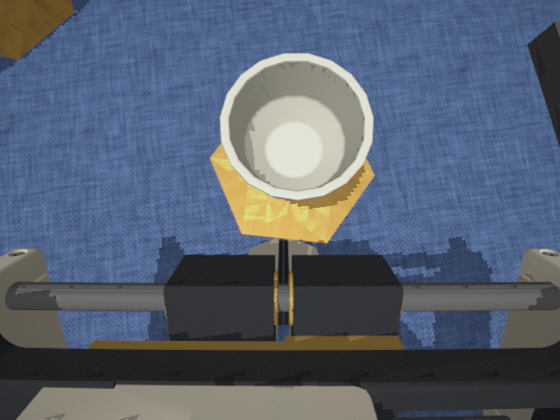

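```bash
python3 - <<'E'
from h import *
s=arm.observe()
q=onplane('wrist',[[242,234],[327,243]],.012,s);v=q[1]-q[0];print(q,np.linalg.norm(v),'flat normal heading',np.degrees(np.arctan2(v[1],v[0]))+90)
m=q.mean(0)[:2];h=np.radians(np.degrees(np.arctan2(v[1],v[0]))+90);print('centre from flat',m+.04*np.array([np.cos(h),np.sin(h)]))
for d in (.060,.050):
    p,M=pose((.5497,-.0251),76.5,25,d,.0055);print(rel(p,M,s))
E
```

```text
[[ 0.51773301 -0.05802429  0.012     ]
 [ 0.56247547 -0.06910511  0.012     ]] 0.04609417142070348 flat normal heading 76.09012399697262
centre from flat [ 0.54972005 -0.0247377 ]
(array([ -5.2, -10.6,  -0.4]), array([ 5. , -2.3, -0. ]))
(array([-1. , -1.6,  0.6]), array([ 5. , -2.3, -0. ]))
```

send_rows --rows '[[[-4,-9,0,0,0,0,16],[-5,-11,0,2.5,-1,0,16],[-5,-11,-0.5,5.5,-2.5,0,16],[-5,-11,-0.5,5.5,-2.5,0,16],[-3,-6,0,5.5,-2.5,0,16],[-1,-2,0.5,5.5,-2.5,0,16],[2,4,0.5,5.5,-2.5,0,16],[4,8,0.5,5.5,-2.5,0,16]]]'

```text
clock: 12.0
position: [0.5396, -0.0643, 0.0048]
ee_rot: [0.525, 1.482, 0.148]
force: [-0.0, -4.1, 2.0]
width: 0.16
```

```bash
python3 - <<'E'
from h import *
s=arm.observe();print(s['clock'],s['position'],s['force'],s['width'])
cupnow('w12',s)
E
```

```text
12.0 [ 0.5396155  -0.06433381  0.00481341] [-3.07669283e-04 -4.09749536e+00  1.99407616e+00] 0.15978132124372213
rim [550.6 -16.8] r 28.0 6727 z 0.0728
foot n 5896 [ 0.5066 -0.0593  0.0091] [5.952e-01 2.000e-04 1.410e-02]
tool heading 75.9 foot rel fwd [0.011  0.0535] left [-0.0422  0.0432]
```

View pics/w12.png

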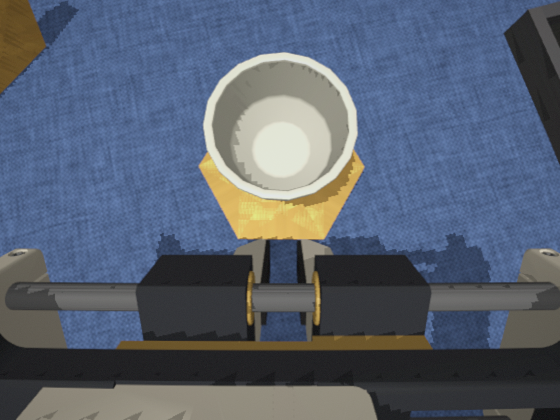

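```bash
python3 - <<'E'
from h import *
plan((.5504,-.0163),76,(.540,.2075),109,25,(.0485,.0),.012,9)
E
```

```text
tot 0.22710607896287904 -0.002211439007789695 0.39814927115559784
0.012 [ 4.6 11.2  0.4] [-1.9  0.9  0. ]
0.024 [ 9.7 22.1  1.2] [-3.5  1.6  0. ]
0.036 [14.8 33.1  1.7] [-5.1  2.4  0. ]
0.048 [19.9 44.1  1.8] [-6.6  3.1  0. ]
0.06 [25.  55.   1.6] [-8.2  3.8  0. ]
0.072 [30.1 66.   0.9] [-9.7  4.6  0. ]
0.084 [35.1 76.9 -0. ] [-11.3   5.3   0. ]
0.096 [40.2 87.8 -1.4] [-12.9   6.    0. ]
0.108 [45.3 98.6 -3.1] [-14.4   6.7   0. ]
```

send_rows --rows '[[[4.6,11,0.4,-1.8,0.8,0,16],[9.7,22,1.2,-3.4,1.6,0,16],[14.8,33,1.7,-5,2.4,0,16],[19.9,44,1.8,-6.6,3.1,0,16],[25,55,1.6,-8.2,3.8,0,16],[30,66,0.9,-9.7,4.6,0,16],[35,77,0,-11.3,5.3,0,16],[40.2,87.8,-1.4,-12.9,6,0,16]]]'

```text
clock: 12.85
position: [0.5616, 0.0302, 0.0054]
ee_rot: [0.338, 1.545, 0.345]
force: [-0.6, -1.2, -2.2]
width: 0.159
```

```bash
python3 - <<'E'
from h import *
s=arm.observe();print(s['clock'],s['position'],s['force'],s['width'],s['joints'].round(2))
cupnow('w13',s)
for n in ('wrist','top','side'):
  if n!='wrist': shot(n,n+'13.png')
  for t in ['pump_top','spout_tip','pump_bottle']:
    print(n,t,[(np.round(r['xy'],1),round(r['confidence'],2)) for r in finder.place_of(n,t)])
E
```

```text
12.85 [0.56163042 0.0302201  0.00536698] [-0.61271093 -1.15114776 -2.20516948] 0.15928287520776846 [ 0.46  0.73 -0.47  1.88 -0.21  0.63  0.26]
rim [560.7  79.1] r 28.0 6656 z 0.0728
foot n 5930 [0.5153 0.0409 0.0092] [0.6065 0.0889 0.014 ]
tool heading 90.2 foot rel fwd [0.0109 0.0535] left [-0.042   0.0432]
wrist pump_top []
wrist spout_tip []
wrist pump_bottle []
top pump_top [(array([185.7, 208.3]), 0.78)]
top spout_tip [(array([219.4, 200.4]), 0.76)]
top pump_bottle [(array([198.3, 221.3]), 0.97), (array([217.8, 201.2]), 0.61), (array([358.5, 150.8]), 0.24)]
side pump_top [(array([207.3, 284.2]), 0.74)]
side spout_tip [(array([223.1, 263.5]), 0.6)]
side pump_bottle [(array([217.3, 328.8]), 0.97), (array([247.9, 264.2]), 0.5)]
```

View pics/w13.png

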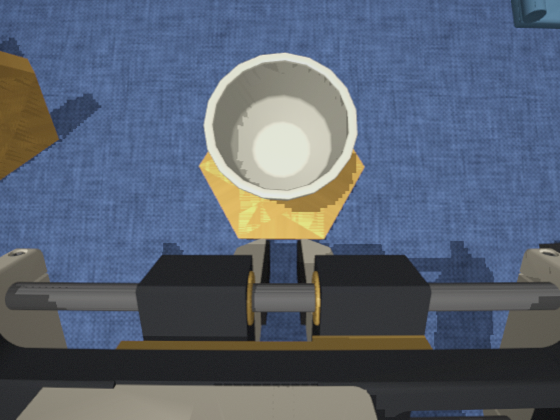

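View pics/side13.png

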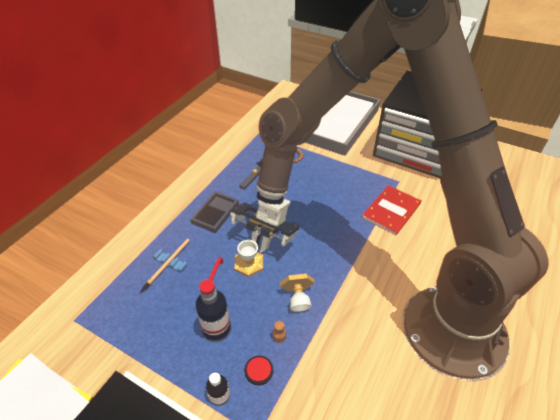

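```bash
python3 - <<'E'
from h import *
a=cv2.imread('pics/top13.png')[180:240,165:245];b=cv2.imread('pics/side13.png')[240:345,180:240]
o=np.zeros((600,800,3),np.uint8);A=cv2.resize(a,None,fx=5.6,fy=5.6,interpolation=cv2.INTER_CUBIC);B=cv2.resize(b,None,fx=5.6,fy=5.6,interpolation=cv2.INTER_CUBIC)
o[:A.shape[0],:A.shape[1]]=A;o[:588,455:455+B.shape[1]]=B;cv2.imwrite('pics/z13.png',o)
for n in ('top','side'):
    px=dict(top=[[185.7,208.3],[219.4,200.4],[198.3,221.3]],side=[[207.3,284.2],[223.1,263.5],[217.3,328.8]])[n]
    print(n,[onplane(n,[q],z)[0].round(4) for q,z in zip(px,(.196,.161,0))])
    d=np.load(f'pics/{n}13.png.npy');P,u=cloud(n,d);pix=cv2.imread(f'pics/{n}13.png')[u[:,1],u[:,0]].astype(int)
    r=(pix[:,2]>120)&(pix[:,1]<70)&(P[:,2]>.14)&(P[:,2]<.21)&(abs(P[:,0]-.52)<.1)&(abs(P[:,1]-.25)<.1)
    Q=P[r][:,:2];D=Q-[.5235,.294];dist=np.hypot(*D.T);k=dist>.03;m=D[k];c,v=np.linalg.eigh(m.T@m);dv=v[:,1]*np.sign(v[0,1]);print(n,'spout dir',dv,np.percentile(dist,[95,99,100]),k.sum())
E
```

```text
top [array([0.5266, 0.2957, 0.196 ]), array([0.5539, 0.2026, 0.161 ]), array([0.5179, 0.2902, 0.    ])]
top spout dir [ 0.25436718 -0.96710772] [0.08177716 0.08802292 0.09046369] 67
side [array([0.5239, 0.293 , 0.196 ]), array([0.5434, 0.2096, 0.161 ]), array([0.5208, 0.2962, 0.    ])]
side spout dir [ 0.26459813 -0.96435877] [0.07628054 0.08311384 0.08565003] 73
```

View pics/z13.png

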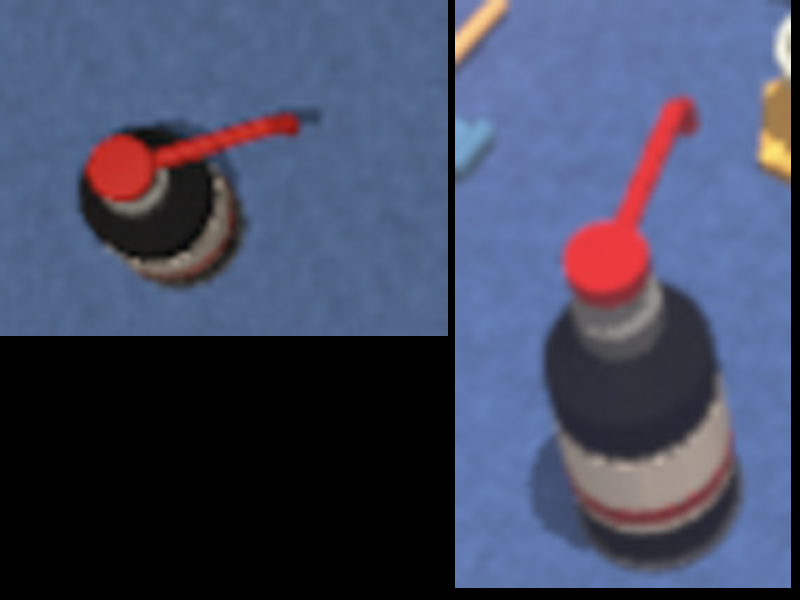

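```bash
python3 - <<'E'
from h import *
print('head',onplane('top',[[186.6,210]],.196),onplane('side',[[206.8,286.8]],.196))
for z in (.161,.175): print('tip',z,onplane('top',[[217,202.4]],z),onplane('side',[[222.2,262.9]],z))
# reds: head circle by fit per camera, z fixed .196
for n in ('top','side'):
    p=cv2.imread(f'pics/{n}13.png').astype(int);m=((p[:,:,2]>120)&(p[:,:,1]<75)).astype(np.uint8)
    d=np.load(f'pics/{n}13.png.npy');P,u=cloud(n,d)
    r=m[u[:,1],u[:,0]].astype(bool)&(P[:,2]>.14)&(P[:,2]<.21)&(abs(P[:,0]-.52)<.1)&(abs(P[:,1]-.25)<.1)
    U=u[r]; W=onplane(n,U,.19)[:,:2]; mm=np.zeros((420,560),np.uint8);mm[U[:,1],U[:,0]]=1
    k=np.hypot(*(W-[.524,.294]).T)<.022
    hw=W[k];print(n,'head ext',hw.min(0),hw.max(0)); far=P[r][np.argsort(-np.hypot(*(W-[.524,.294]).T))[:8]];print('far',far.mean(0), np.ptp(far,0))
    # axis-pca intercept of spout relative 
    D=W[(np.hypot(*(W-[.524,.294]).T)>.03)];c=D.mean(0);_,v=np.linalg.eigh(np.cov(D.T));v=v[:,1]*np.sign(v[0,1]);print('line',c,v,np.degrees(np.arctan2(v[1],v[0])),'foot-of-axis', c-v*((c-[.524,.294])@v))
# cylinder black bottle from depth: fit circle
for n in ('top','side'):
    d=np.load(f'pics/{n}13.png.npy');P,u=cloud(n,d,(165,180,245,240) if n=='top' else (175,270,245,350))
    k=(P[:,2]>.02)&(P[:,2]<.10);Q=P[k][:,:2]
    from scipy.optimize import least_squares
    f=least_squares(lambda c:np.hypot(*(Q-c).T)-.038,[.52,.294],loss='soft_l1',f_scale=.002);print(n,'bottle fit',f.x,k.sum(),np.abs(f.fun).mean())
E
```

```text
head [[0.52161909 0.29310477 0.196     ]] [[0.52083663 0.29905545 0.196     ]]
tip 0.161 [[0.54805235 0.20974644 0.161     ]] [[0.54630151 0.20915698 0.161     ]]
tip 0.175 [[0.54540821 0.20805523 0.175     ]] [[0.53916155 0.2169396  0.175     ]]
top head ext [0.50794927 0.27278939] [0.54040149 0.31042484]
far [0.54476529 0.20984734 0.18705969] [0.00659503 0.00526882 0.01243661]
line [0.53932886 0.23642346] [ 0.236596   -0.97160812] -76.31427966481611 foot-of-axis [0.52523517 0.29430078]
side head ext [0.50691554 0.27359599] [0.54150667 0.31242828]
far [0.54396366 0.21668361 0.18836734] [0.00428933 0.01016867 0.0102856 ]
line [0.53859175 0.23782136] [ 0.17859375 -0.9839229 ] -79.71213981123904 foot-of-axis [0.52825449 0.29477224]
top bottle fit [0.52571086 0.29528617] 118 0.0005668441773997517
side bottle fit [0.52541162 0.29381704] 489 0.000781507251391111
```

```bash
python3 - <<'E'
from h import *
for n,b in (('side',(275,265,320,315)),('top',(230,235,275,280))):
    d=np.load(f'pics/{n}0.png.npy');P,u=cloud(n,d,b);pix=cv2.imread(f'pics/{n}0.png')[u[:,1],u[:,0]].astype(int)
    k=(P[:,2]>.02)&((pix[:,2]-pix[:,0]>50));Q=P[k];print(n,Q.min(0),Q.max(0),np.percentile(Q,98,axis=0));
    i=np.argsort(-Q[:,0])[:8];print(Q[i].round(3).tolist()[:4])
plan((.5607,.0791),90.2,(.546,.2092),102.7,25,(.0487,.0),.010,13)
E
```

```text
side [0.36051896 0.06952169 0.02148822] [0.43669101 0.12707584 0.08373576] [0.43053613 0.12448388 0.07969536]
[[0.437, 0.121, 0.04], [0.436, 0.121, 0.036], [0.433, 0.117, 0.047], [0.433, 0.122, 0.05]]
top [0.36173412 0.06937771 0.02076739] [0.43229932 0.12556023 0.08728477] [0.42865474 0.12347644 0.08472729]
[[0.432, 0.116, 0.038], [0.432, 0.124, 0.046], [0.432, 0.121, 0.046], [0.431, 0.118, 0.049]]
tot 0.13118814851280247 7.326152806674813e-05 0.60098637244481
0.01 [ 4.8 10.6  0.1] [-1.   0.4  0.1]
0.02 [ 9.  19.6  0.7] [-1.9  0.8  0.1]
0.03 [13.3 28.7  1. ] [-2.7  1.2  0.1]
0.04 [17.5 37.8  1.2] [-3.6  1.7  0.1]
0.05 [21.7 46.9  1.3] [-4.5  2.1  0.1]
0.06 [26.  56.   1.1] [-5.3  2.5  0.1]
0.07 [30.2 65.1  0.8] [-6.2  2.9  0.1]
0.08 [34.4 74.2  0.4] [-7.   3.3  0.1]
0.09 [38.6 83.3 -0.3] [-7.9  3.7  0.1]
0.1 [42.9 92.3 -1.1] [-8.8  4.1  0.1]
0.11 [ 47.1 101.4  -2. ] [-9.6  4.5  0.1]
0.12 [ 51.3 110.4  -3.2] [-10.5   4.9   0.1]
0.13 [ 55.5 119.5  -4.4] [-11.4   5.3   0.1]
```

send_rows --rows '[[[4.8,10.5,0,-1,0.4,0,16],[9,19.6,0.7,-1.9,0.8,0,16],[13.3,28.7,1,-2.7,1.2,0,16],[17.5,37.8,1.2,-3.6,1.7,0,16],[21.7,47,1.3,-4.5,2.1,0,16],[26,56,1.1,-5.3,2.5,0,16],[30.2,65,0.8,-6.2,2.9,0,16],[34.4,74,0.4,-7,3.3,0,16]]]'

```text
clock: 14.25
position: [0.5617, 0.1116, 0.0054]
ee_rot: [0.236, 1.572, 0.449]
force: [0.9, -1.9, -0.7]
width: 0.16
```

```bash
python3 - <<'E'
from h import *
s=arm.observe();print(s['clock'],s['position'],s['force'],s['width'],s['joints'].round(2))
cupnow('w14',s); p,_=shot('side','side14.png');cv2.imwrite('pics/s14c.png',cv2.resize(p[190:310,160:320,::-1],None,fx=4,fy=4))
E
```

```text
14.25 [0.56171992 0.11156323 0.00539724] [ 0.92826332 -1.89558544 -0.72047302] 0.1599831125358477 [ 0.32  0.75 -0.49  1.86 -0.18  0.64  0.23]
rim [554.1 159.9] r 28.1 6657 z 0.0728
foot n 5929 [0.5092 0.1189 0.0096] [0.6001 0.175  0.0139]
tool heading 97.9 foot rel fwd [0.0108 0.0535] left [-0.0421  0.0433]
```

View pics/w14.png

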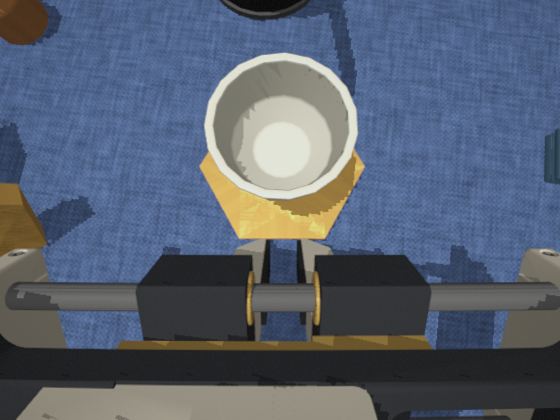

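View pics/s14c.png

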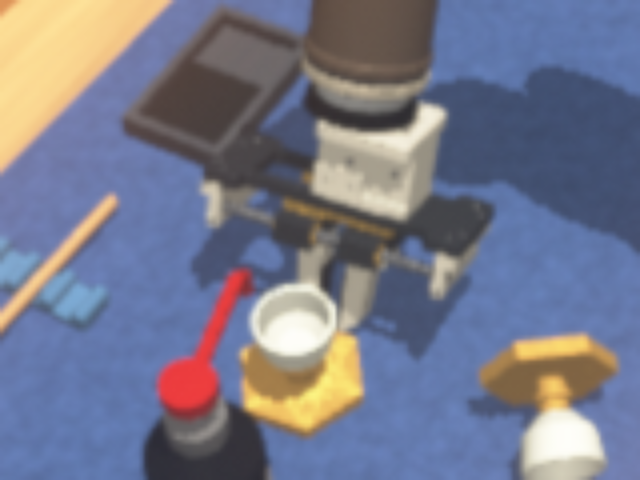

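```bash
python3 - <<'E'
from h import *
plan((.5541,.1600),97.9,(.546,.2092),100.7,25,(.0487,.0),.0065,8)
E
```

```text
tot 0.04986690704892925 -0.0017445560663280624 1.056113932499774
0.006 [ 2.5  4.5 -0.5] [-0.3  0.1 -0. ]
0.013 [ 5.2 10.4 -0.3] [-0.6  0.3 -0. ]
0.019 [ 8.  16.3 -0.1] [-1.   0.4 -0. ]
0.026 [10.7 22.2  0.1] [-1.3  0.6 -0. ]
0.033 [13.5 28.1  0.2] [-1.6  0.7 -0. ]
0.039 [16.2 34.   0.3] [-1.9  0.8 -0. ]
0.045 [19.  39.9  0.3] [-2.2  1.  -0. ]
0.05 [20.8 43.9  0.3] [-2.5  1.1 -0. ]
```

send_rows --rows '[[[2.7,5,0,-0.3,0.1,0,16],[5.2,10.4,0,-0.6,0.3,0,16],[8,16.3,0,-1,0.4,0,16],[10.7,22,0,-1.3,0.6,0,16],[13.5,28,0.2,-1.6,0.7,0,16],[16.2,34,0.3,-1.9,0.8,0,16],[18.5,38.5,0.3,-2.1,0.9,0,16],[19,40,0.3,-2.2,1,0,16]]]'

```text
clock: 15.15
position: [0.5557, 0.1556, 0.0051]
ee_rot: [0.203, 1.579, 0.482]
force: [1.4, -2.8, 1.5]
width: 0.163
```

```bash
cat > chk.py <<'E'
from h import *
import sys
t=sys.argv[1]
s=arm.observe();print(s['clock'],s['position'],s['force'],s['width'])
cupnow('w'+t,s)
o=np.zeros((600,800,3),np.uint8)
for i,(n,b) in enumerate((('top',(175,170,245,240)),('side',(185,215,265,315)))):
    p,d=shot(n,n+t+'.png');x0,y0,x1,y1=b
    A=cv2.resize(p[y0:y1,x0:x1,::-1],None,fx=5,fy=5,interpolation=cv2.INTER_CUBIC);o[:A.shape[0],i*400:i*400+A.shape[1]]=A
    P,u=cloud(n,d);pix=p[u[:,1],u[:,0]].astype(int)
    w=(P[:,2]>.055)&(P[:,2]<.085)&(pix.min(1)>90)&(pix.max(1)-pix.min(1)<70)&(np.hypot(P[:,0]-.546,P[:,1]-.2)<.06)
    if w.sum()>10:
        c,r=cv2.minEnclosingCircle((onplane(n,u[w],.072)[:,:2]*1000).astype(np.float32));print(n,'rim circle',np.round(c,1),round(r,1),w.sum())
    print(n,'spout',[(onplane(n,[q['xy']],.161)[0].round(4),round(q['confidence'],2)) for q in finder.place_of(n,'spout_tip')],'cup',[(onplane(n,[q['xy']],0)[0].round(4),round(q['confidence'],2)) for q in finder.place_of(n,'ink_cup')])
cv2.imwrite(f'pics/z{t}.png',o)
E
python3 chk.py 15
```

```text
15.15 [0.55574469 0.15563786 0.00513446] [ 1.44743316 -2.83269028  1.53855734] 0.1626244645603738
rim [541.6 217.2] r 42.6 6710 z 0.0728
foot n 5892 [0.5019 0.1619 0.0092] [0.5919 0.2196 0.0139]
tool heading 100.3 foot rel fwd [0.0108 0.0532] left [-0.0424  0.0429]
top rim circle [551.1 190.9] 40.3 96
top spout [(array([0.5458, 0.2045, 0.161 ]), 0.64)] cup [(array([0.5517, 0.1933, 0.    ]), 0.93), (array([0.3981, 0.093 , 0.    ]), 0.69)]
side rim circle [551.5 190.8] 50.2 236
side spout [(array([0.6562, 0.0877, 0.161 ]), 0.28)] cup [(array([0.5477, 0.2051, 0.    ]), 0.65), (array([0.415 , 0.0558, 0.    ]), 0.64)]
```

View pics/z15.png

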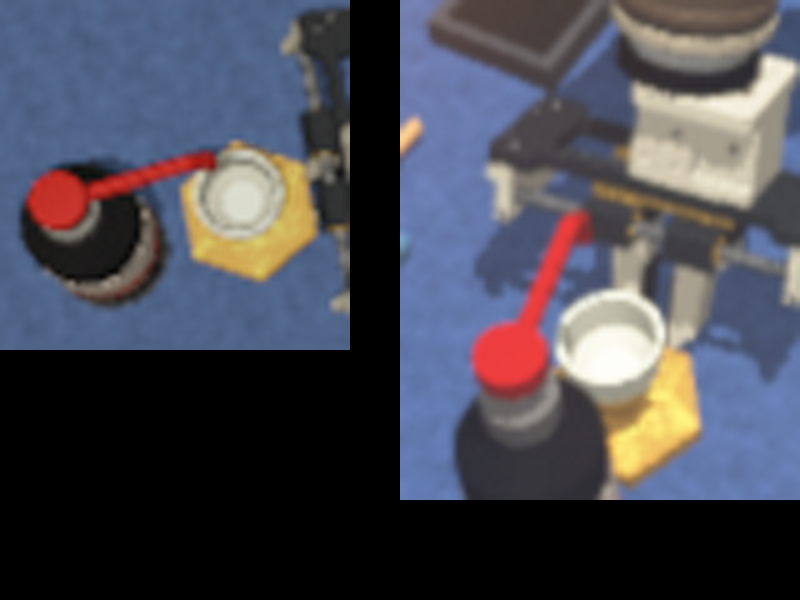

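View pics/w15.png

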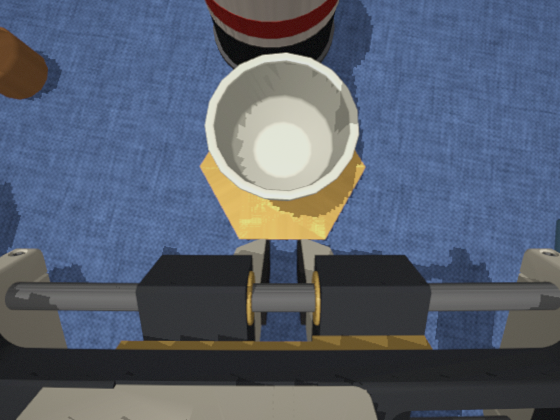

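```bash
cat > fit.py <<'E'
from h import *
import sys
from scipy.optimize import least_squares
s=arm.observe();d=np.load(f'pics/w{sys.argv[1]}.png.npy');P,u=cloud('wrist',d,(120,0,460,235),s)
k=(P[:,2]>.06)&(P[:,2]<.082)&(np.hypot(P[:,0]-.547,P[:,1]-.206)<.036)
Q=P[k];kk=Q[:,2]>.0705;Q=Q[kk][:,:2]
c,r=cv2.minEnclosingCircle((Q*1000).astype(np.float32));print('rim',c,r)
k=(P[:,2]>.015)&(P[:,2]<.12)&(np.hypot(P[:,0]-.525,P[:,1]-.2945)<.05);Q=P[k][:,:2]
f=least_squares(lambda q:np.hypot(*(Q-q).T)-.038,[.525,.2945],loss='soft_l1',f_scale=.002);print('bottle',f.x,k.sum(),abs(f.fun).mean())
c=np.array(c)/1000;v=c-f.x;print('dist',np.hypot(*v),'dir deg',np.degrees(np.arctan2(v[1],v[0])))
E
python3 fit.py 15
python3 - <<'E'
from h import *
# spout direction from top: refined pixel line through head centre and spout
p=cv2.imread('pics/top15.png').astype(int);m=(p[:,:,2]>110)&(p[:,:,1]<75)&(p[:,:,0]<80)
v,u=np.nonzero(m[190:225,175:225]);u+=175;v+=190
W=onplane('top',np.c_[u,v],.187)[:,:2];b=np.array([.5255,.2945])
print(len(u)); D=W-b;r=np.hypot(*D.T)
for lo,hi in((0,.02),(.025,.045),(.045,.065),(.065,.08),(.08,.1)):
    k=(r>=lo)&(r<hi); print(lo,k.sum(),W[k].mean(0),np.degrees(np.arctan2(*D[k].mean(0)[::-1])) if k.any() else '')
print(W[np.argsort(-r)[:5]])
E
```

```text
rim (546.844482421875, 202.66700744628906) 28.001705169677734
bottle [0.52412906 0.29499965] 6312 0.0004812016355719281
dist 0.09508578651222804 dir deg -76.17872730416575
200
0 118 [0.52439035 0.29523897] 146.3384427914906
0.025 25 [0.53329752 0.25996499] -77.27676702359156
0.045 21 [0.53853993 0.24140863] -76.20056879282106
0.065 15 [0.54302844 0.22400142] -76.03737223073786
0.08 14 [0.54528206 0.21094383] -76.6803762454547
[[0.54726776 0.2065836 ]
 [0.54432024 0.20659931]
 [0.54137474 0.2066151 ]
 [0.55029665 0.20946885]
 [0.54734702 0.2094835 ]]
```

send_rows --rows '[[[0.7,1.5,0,0,0,0,16],[1.4,3,0,0,0,0,16],[2.1,4.5,0,0,0,0,16],[2.7,5.8,0,0,0,0,16],[3,6.3,0,0,0,0,16],[3,6.3,0,0,0,0,16],[3,6.3,0,0,0,0,16],[3,6.3,0,0,0,0,16]]]'

```text
clock: 16.3
position: [0.5547, 0.1617, 0.005]
ee_rot: [0.204, 1.579, 0.481]
force: [-0.6, -2.2, -0.3]
width: 0.159
```

```bash
python3 chk.py 16; python3 fit.py 16
```

```text
16.3 [0.55473382 0.16165376 0.00501137] [-0.58847993 -2.17045408 -0.34420891] 0.1593623338896765
rim [537.6 224.6] r 44.9 7646 z 0.0723
foot n 5983 [0.5007 0.168  0.0093] [0.5906 0.2257 0.0141]
tool heading 100.2 foot rel fwd [0.0108 0.0537] left [-0.0424  0.043 ]
top rim circle [545.2 209.5] 27.9 98
top spout [(array([0.5467, 0.205 , 0.161 ]), 0.55)] cup [(array([0.5428, 0.2187, 0.    ]), 0.72), (array([0.405 , 0.0993, 0.    ]), 0.68)]
side rim circle [547.6 190.1] 54.5 221
side spout [(array([0.5473, 0.2131, 0.161 ]), 0.72)] cup [(array([0.4205, 0.0586, 0.    ]), 0.97), (array([0.5521, 0.2158, 0.    ]), 0.88)]
rim (545.658447265625, 209.48379516601562) 27.911174774169922
bottle [0.52417665 0.2955532 ] 6936 0.0004288435571887431
dist 0.0887096920641011 dir deg -75.98603554261327
```

View pics/z16.png

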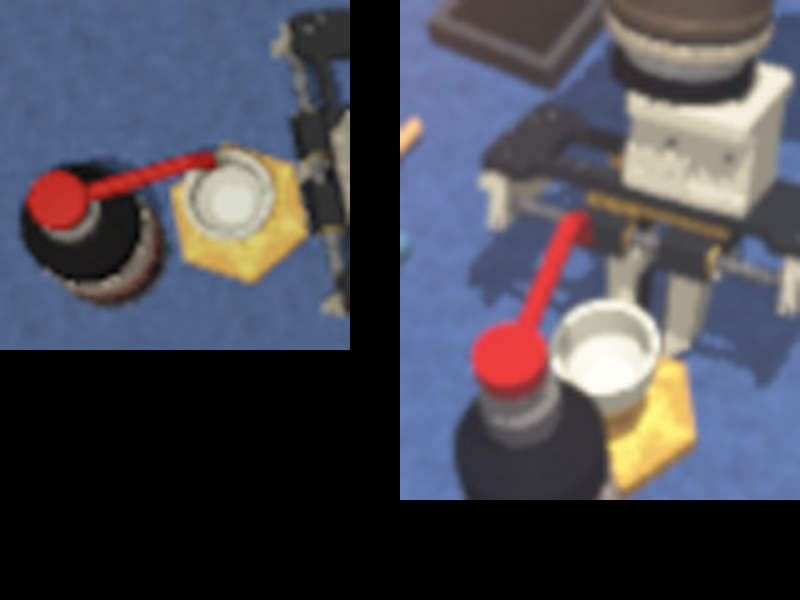

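The cup is at 88.7 mm from the bottle axis, in the spout's direction (about 1 mm off). Now withdraw backwards, then up.

```bash
python3 - <<'E'
from h import *
s=arm.observe()
C=(.5457,.2095)
for d,z,th in ((.11,.005,25),(.12,.10,25),(.13,.24,15),(.13,.26,0)):
    p,M=pose(C,100.2,th,d,z);print(rel(p,M,s))
E
```

```text
(array([-25.9, -55.5,  -0.5]), array([ 0. , -0.1,  0. ]))
(array([-116.2,  -24.5,   -0.5]), array([ 0. , -0.1,  0. ]))
(array([-247.3,   25.5,   -0.6]), array([  0. ,  -0.1, -10. ]))
(array([-265.5,   34. ,   -0.7]), array([  0.,  -0., -25.]))
```

send_rows --rows '[[[-5,-12,0,0,0,0,16],[-13,-30,0,0,0,0,16],[-24,-52,0,0,0,0,10],[-40,-56,0,0,0,0,5],[-80,-40,0,0,0,0,0],[-120,-23,0,0,0,0,0],[-165,-6,0,0,0,-3,0],[-205,9,0,0,0,-8,0]]]'

```text
clock: 17.45
position: [0.5692, 0.0812, 0.1962]
ee_rot: [0.095, 1.581, 0.366]
force: [1.3, 0.1, -0.4]
width: 0.006
```

```bash
python3 - <<'E'
from h import *
s=arm.observe();print(s['clock'],s['position'],s['force'],s['width'],s['joints'].round(2))
for x,y,z in ((.5243,.2952,.26),(.5243,.2952,.205)):
    _,M=pose((0,0),100.2,0,0,0);print(rel([x,y,z],M,s))
p,_=shot('wrist','w17.png');shot('side','side17.png')
E
```

```text
17.45 [0.5692469  0.08122512 0.19616748] [ 1.34707516  0.11621771 -0.43385589] 0.0057996664920246955 [ 0.27  0.46 -0.46  1.69 -0.11  1.04  0.09]
(array([  2.1, 227.6,  -7.3]), array([ -0.2,  -0. , -16.8]))
(array([ 54.7, 211.7,  -7.3]), array([ -0.2,  -0. , -16.8]))
```

View pics/w17.png

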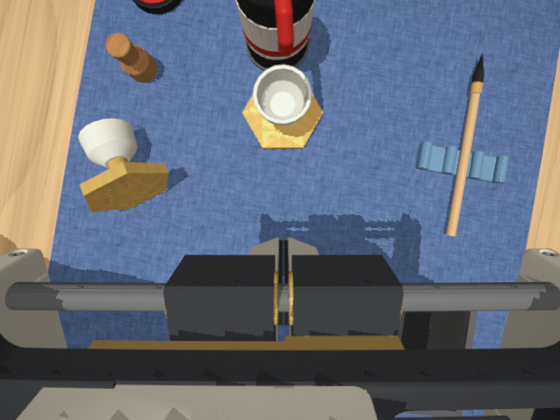

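send_rows --rows '[[[-35,12,0,0,0,-3,0],[-65,28,0,0,0,-7,0],[-65,65,-1,0,0,-11,0],[-50,105,-3,0,0,-15,0],[-35,145,-4,0,0,-17,0],[-20,185,-6,0,0,-17,0],[-8,215,-7,0,0,-17,0],[2,228,-7,0,0,-17,0]]]'

```text
clock: 18.35
position: [0.5216, 0.3017, 0.2589]
ee_rot: [-0.143, 1.567, 0.144]
force: [0.5, -0.7, 0.7]
width: 0.006
```

```bash
cat > pr.py <<'E'
from h import *
import sys
t=sys.argv[1]
s=arm.observe();print(s['clock'],s['position'],s['force'],s['width'],s['joints'].round(2))
_,M=pose((0,0),100.2,0,0,0)
for z in (.26,.205,.198): print(rel([.5243,.2952,z],M,s))
p,d=shot('wrist',f'w{t}.png');p,_=shot('side',f'side{t}.png');cv2.imwrite(f'pics/s{t}c.png',cv2.resize(p[200:350,150:310,::-1],None,fx=4,fy=4))
E
python3 pr.py 18
```

```text
18.35 [0.52160517 0.30170524 0.2589054 ] [ 0.54791265 -0.68156859  0.66939237] 0.006464865895774012 [-0.3   0.42 -0.45  1.55  0.19  1.21 -0.6 ]
(array([-1.1, -6.9,  1.5]), array([ 0.3, -0.1, -0.1]))
(array([53.9, -6.9,  1.5]), array([ 0.3, -0.1, -0.1]))
(array([60.9, -6.9,  1.6]), array([ 0.3, -0.1, -0.1]))
```

View pics/s18c.png

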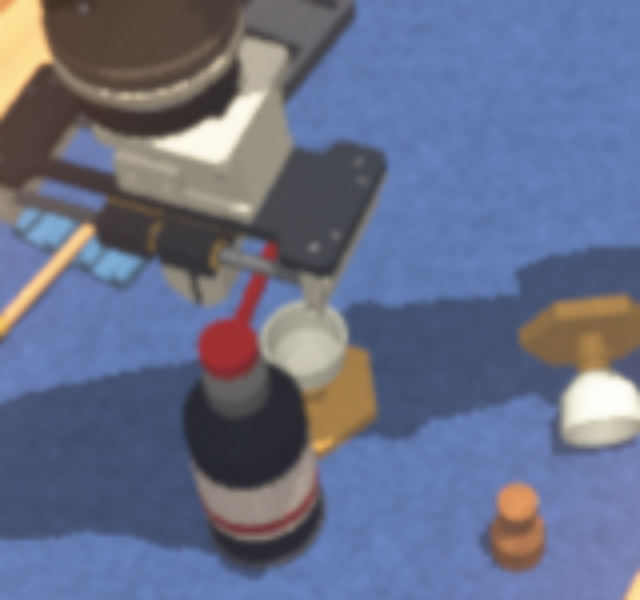

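View pics/w18.png

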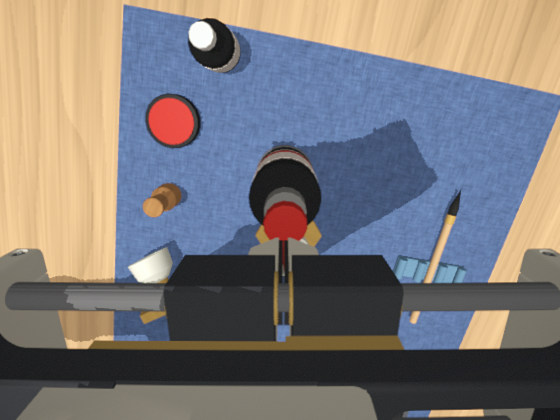

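```bash
python3 - <<'E'
from h import *
s=arm.observe()
print(proj('wrist',[[.5243,.2952,.196],[.5243-.003,.2952+.0167,.196],[.5243+.0167,.2952,.196],[.5243-.0167,.2952,.196]],s).round(1))
d=np.load('pics/w18.png.npy');P,u=cloud('wrist',d,(250,190,320,245),s);k=abs(P[:,2]-.196)<.004;print(k.sum(),P[k].min(0),P[k].max(0))
E
```

```text
[[284.8 222.3]
 [284.9 200.7]
 [306.6 226.1]
 [262.8 218.5]]
1266 [0.50797136 0.27918223 0.19204143] [0.54122939 0.30832602 0.19656588]
```

send_rows --rows '[[[5,-4,1,0,0,0,0],[18,-7,1.5,0,0,0,0],[32,-7,1.5,0,0,0,0],[44,-7,1.5,0,0,0,0],[52,-7,1.5,0,0,0,0],[54,-7,1.5,0,0,0,0],[54,-7,1.5,0,0,0,0],[54,-7,1.5,0,0,0,0]]]'

```text
clock: 19.25
position: [0.526, 0.2921, 0.2057]
ee_rot: [-0.141, 1.566, 0.14]
force: [-0.8, 0.8, -0.1]
width: 0.004
```

```bash
python3 pr.py 19
```

```text
19.25 [0.52598144 0.29211128 0.20570572] [-0.81147941  0.84473786 -0.0521691 ] 0.004072204206330854 [-0.29  0.46 -0.44  1.63  0.21  1.1  -0.61]
(array([-54.3,   3.3,  -1.1]), array([0.1, 0. , 0. ]))
(array([ 0.7,  3.3, -1.1]), array([0.1, 0. , 0. ]))
(array([ 7.7,  3.3, -1.1]), array([0.1, 0. , 0. ]))
```

View pics/s19c.png

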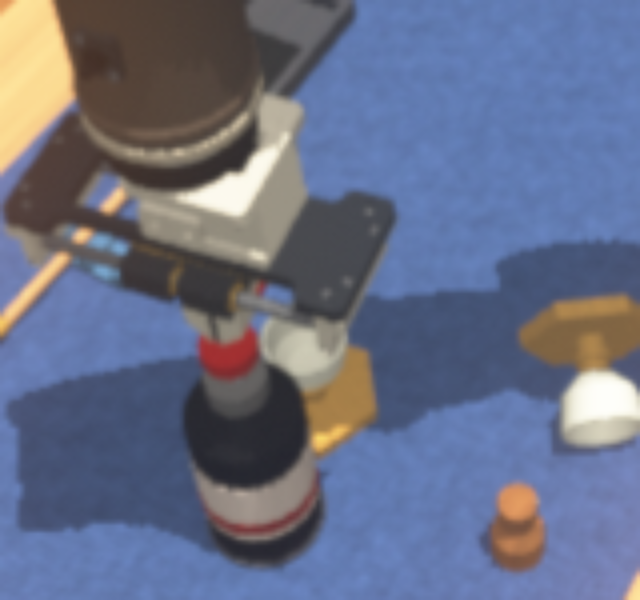

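send_rows --rows '[[[2,1,-0.5,0,0,0,0],[5,2,-1,0,0,0,0],[8,2,-1,0,0,0,0],[11,2,-1,0,0,0,0],[14,2,-1,0,0,0,0],[17,2,-1,0,0,0,0],[20,2,-1,0,0,0,0],[22.5,2,-1,0,0,0,0]]]'

```text
clock: 20.15
position: [0.5244, 0.2937, 0.1829]
ee_rot: [-0.141, 1.567, 0.14]
force: [-2.9, -0.4, 7.3]
width: 0.004
```

```bash
python3 pr.py 20
```

```text
20.15 [0.52435926 0.29373558 0.182948  ] [-2.88842354 -0.42353491  7.27957313] 0.0036341623867654663 [-0.29  0.48 -0.44  1.66  0.23  1.06 -0.62]
(array([-77.1,   1.4,   0.2]), array([ 0., -0.,  0.]))
(array([-22.1,   1.4,   0.2]), array([ 0., -0.,  0.]))
(array([-15.1,   1.4,   0.2]), array([ 0., -0.,  0.]))
```

View pics/s20c.png

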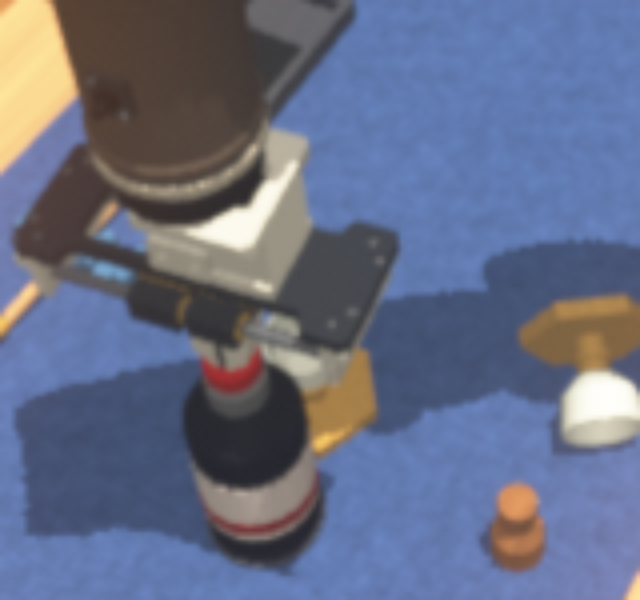

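send_rows --rows '[[[0.5,0,0,0,0,0,0],[1,0,0,0,0,0,0],[1.5,0,0,0,0,0,0],[1.8,0,0,0,0,0,0],[1.8,0,0,0,0,0,0],[1.8,0,0,0,0,0,0],[1.8,0,0,0,0,0,0],[1.8,0,0,0,0,0,0]]]'

```text
clock: 21.05
position: [0.5244, 0.2938, 0.1822]
ee_rot: [-0.141, 1.566, 0.14]
force: [-4.9, -1.7, 14.3]
width: 0.004
```

send_rows --rows '[[[0.5,0,0,0,0,0,0],[0.7,0,0,0,0,0,0],[0.7,0,0,0,0,0,0],[-4,0,0,0,0,0,0],[-9,0,0,0,0,0,0],[-14,0,0,0,0,0,0],[-22,0,0,0,0,0,0],[-35,0,0,0,0,0,0]]]'

```text
clock: 21.85
position: [0.5243, 0.2929, 0.2157]
ee_rot: [-0.142, 1.568, 0.139]
force: [-0.4, 0.1, -0.1]
width: 0.006
```

send_rows --rows '[[[-20,0,0,0,0,0,0],[-45,0,0,0,0,0,0],[-70,-20,0,0,0,0,0],[-80,-60,0,0,0,0,0],[-80,-100,0,0,0,0,0],[-80,-140,0,0,0,0,0],[-80,-175,0,0,0,0,0],[-80,-200,0,0,0,0,0]]]'

```text
clock: 22.65
position: [0.5606, 0.0935, 0.2968]
ee_rot: [-0.14, 1.566, 0.137]
force: [-0.0, 0.5, 0.1]
width: 0.001
```

```bash
python3 - <<'E'
from h import *
s=arm.observe();print(s['clock'],s['position'],s['force'])
o=np.zeros((600,800,3),np.uint8)
p,d=shot('wrist','w22.png')
P,u=cloud('wrist',d,None,s);k=(P[:,2]>.0705)&(P[:,2]<.08)&(np.hypot(P[:,0]-.546,P[:,1]-.2095)<.037)
if k.any(): print('rim',cv2.minEnclosingCircle((P[k][:,:2]*1000).astype(np.float32)),k.sum())
for n,b in (('top',(140,180,280,290)),('side',(185,235,265,345))):
    p,d=shot(n,n+'22.png');P,u=cloud(n,d);pix=p[u[:,1],u[:,0]].astype(int)
    r=(pix[:,0]>110)&(pix[:,1]<75)&(np.hypot(P[:,0]-.5243,P[:,1]-.295)<.014)&(P[:,2]>.15);print(n,'head z',np.median(P[r][:,2]),r.sum())
    x0,y0,x1,y1=b;A=cv2.resize(p[y0:y1,x0:x1,::-1],None,fx=2.8 if n=='top' else 5,fy=2.8 if n=='top' else 5);i=0 if n=='top' else 400;o[:A.shape[0],i:i+A.shape[1]]=A[:600,:800-i]
cv2.imwrite('pics/z22.png',o)
E
```

```text
22.65 [0.56063433 0.0934596  0.29677434] [-0.03952031  0.53257365  0.07767234]
rim ((545.9059448242188, 209.362060546875), 27.637561798095703) 465
top head z 0.19612900924111076 69
side head z 0.19455336828859443 98
```

View pics/z22.png

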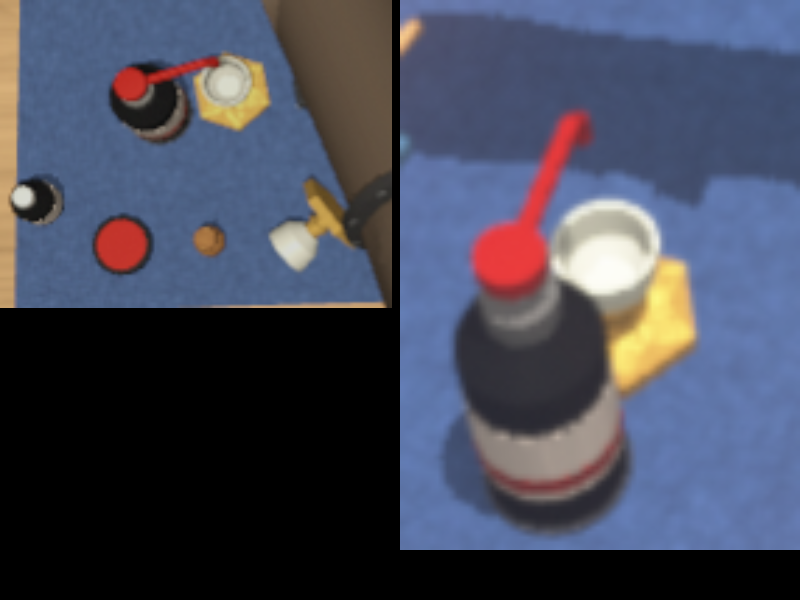

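View pics/top22.png

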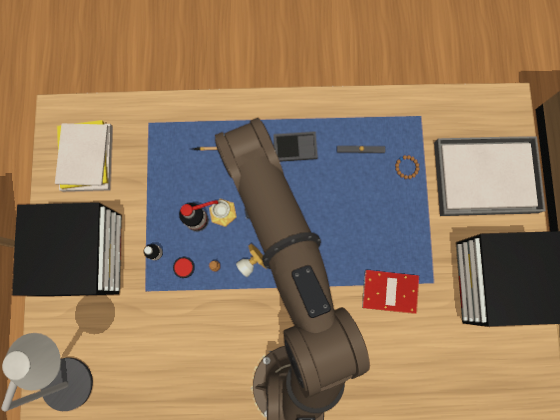

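The head is back up at z ≈ 0.196. The cup stands under the spout at (0.546, 0.209), and the bystanders are where they were. Handing in.

```bash
python3 -c "
from cell import arm
print(arm.sign_off())"
```

```text
the job is handed in; nothing more can be done
None
```

The job is handed in at about 23 s. The right-most cup is standing under the spout, and the pump was pressed once, only after the cup was in place.

- **Tipping and sliding:** I tipped the cup up by pushing its upper foot edge. Then I slid it along the desk by pushing on a foot flat, in stages, without gripping it.
- **Press:** I pressed the red head straight down until it stopped at z ≈ 0.182, where the force rose to 14 N against a spring of at most 8 N. I then released it and withdrew the arm.
- **Cup position:** The bowl centre was last measured at (0.546, 0.209). The spout point worked out from the bottle and the spout direction is (0.545, 0.210), so it is about 1 mm off.
- **Pump and surroundings:** The pump head read back at 0.195–0.196 m. The other things on the desk that I could see look undisturbed in the last picture; the arm hid part of the brush and its rest. Wrist force at the end was near zero.

Some checks went wrong or disagreed:

- **First push:** The fingertip wedged on the foot's top edge, pressing down with about 6 N, so I backed off and lowered the tilt.
- **Turn on the flat:** With the fingers shut, the cup also turned about 6° on the flat. I realigned with the fingers slightly open.
- **Spout finder:** The trained network's spout positions scattered by 5–10 mm, with one far off. I used the bottle and spout fit instead.

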